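# Find the weak clip on the swatch rack and re-hang its card

### The job

One of the three loaded spring clips on the swatch rack has gone weak: give the cards a careful straight upward pull of about 8 N, which a sound clip holds and the weak one does not. Draw the card out of the weak clip and push it gently but fully home, upright, in the empty spare clip, leaving the other two cards standing home in their own clips and the two small jars on the rack where they are. Have only one card drawn out, never press a card hard into a clip (keep under 60 N) and let go of everything at the end.

Things in the scene. Friction and masses are not known exactly. Their poses are not given: they have to be found in the camera images.
- card_yellow_grip (a point): centre of the wooden grip block (40 along the card's y, 12 along x, 26 mm tall) on top of the yellow swatch card, which starts in clip_a. Below it a stiff upright board 60 (y) x 5 (x) x 75 mm tall with a rounded lower edge. This point is 88 mm above the card's lower edge, 13 mm below its top. About 60 g. z points up the card.
- card_yellow: the same yellow swatch card: origin at the middle of its lower edge, axes as for its grip point.
- card_violet_grip (a point): centre of the wooden grip block (40 along the card's y, 12 along x, 26 mm tall) on top of the violet swatch card, which starts in clip_b. Below it a stiff upright board 60 (y) x 5 (x) x 75 mm tall with a rounded lower edge. This point is 88 mm above the card's lower edge, 13 mm below its top. About 60 g. z points up the card.
- card_violet: the same violet swatch card: origin at the middle of its lower edge, axes as for its grip point.
- card_orange_grip (a point): centre of the wooden grip block (40 along the card's y, 12 along x, 26 mm tall) on top of the orange swatch card, which starts in clip_c. Below it a stiff upright board 60 (y) x 5 (x) x 75 mm tall with a rounded lower edge. This point is 88 mm above the card's lower edge, 13 mm below its top. About 60 g. z points up the card.
- card_orange: the same orange swatch card: origin at the middle of its lower edge, axes as for its grip point.
- clip_a: steel spring clip on the rack, holding the yellow card at the start. Exactly one of clip_a, clip_b, clip_c is weak; which one differs each time and cannot be seen. Shape, origin and axes as clip_spare. A card pulled straight up slides out of the weak clip at 1 to 4 N; a sound clip holds 8 N and lets go only at about 10 to 17 N; a card pressed sideways in its clip holds harder.
- clip_b: steel spring clip on the rack, holding the violet card at the start. Exactly one of clip_a, clip_b, clip_c is weak; which one differs each time and cannot be seen. Shape, origin and axes as clip_spare. A card pulled straight up slides out of the weak clip at 1 to 4 N; a sound clip holds 8 N and lets go only at about 10 to 17 N; a card pressed sideways in its clip holds harder.
- clip_c: steel spring clip on the rack, holding the orange card at the start. Exactly one of clip_a, clip_b, clip_c is weak; which one differs each time and cannot be seen. Shape, origin and axes as clip_spare. A card pulled straight up slides out of the weak clip at 1 to 4 N; a sound clip holds 8 N and lets go only at about 10 to 17 N; a card pressed sideways in its clip holds harder.
- clip_spare: empty, sound spring clip. Origin: middle of its underside, below the middle of the slot; z up; slot runs along y, 56 mm. Slot floor 14 mm up: a card at home has its grip point 102 mm above the origin. At -x a fixed plate, its face 2.5 mm from the slot's middle; at +x a sprung jaw, pressing 52 mm up; empty gap 3 mm. Lips flare to a mouth 14 mm wide (x), 74 mm up. Pushing a card in takes 8 to 20 N.
- rack: wooden plank, 110 x 600 x 12 mm, fixed to the table, carrying the four clips in a row along its y, 110 mm apart, in an order that varies, turned as the plank is; a small jar at each end. Origin: middle of its underside.
- jar_blue: small paint jar, black lid, blue label, 48 mm across, 56 mm tall, at one end of the rack plank; a bystander to be left alone. Origin at its underside.
- jar_red: small paint jar, black lid, red label, 48 mm across, 56 mm tall, at the other end of the rack plank; a bystander to be left alone. Origin at its underside.

How it is judged:
On the way, in this order (a step that is already met when the one before it is completed fails the run):
1. one card has been drawn clear out of its clip ((z of card_yellow_grip in the frame of clip_a above 0.15 m or z of card_violet_grip in the frame of clip_b above 0.15 m or z of card_orange_grip in the frame of clip_c above 0.15 m)), for 0.1 s.
2. a card is held home in the spare clip (((z of card_yellow_grip in the frame of clip_spare between 0.096 and 0.108 m and horizontal distance between card_yellow_grip and clip_spare below 0.015 m and angle between card_yellow_grip's own z axis and vertical below 0.15 rad and contact force between card_yellow and clip_spare above 7 N) or (z of card_violet_grip in the frame of clip_spare between 0.096 and 0.108 m and horizontal distance between card_violet_grip and clip_spare below 0.015 m and angle between card_violet_grip's own z axis and vertical below 0.15 rad and contact force between card_violet and clip_spare above 7 N) or (z of card_orange_grip in the frame of clip_spare between 0.096 and 0.108 m and horizontal distance between card_orange_grip and clip_spare below 0.015 m and angle between card_orange_grip's own z axis and vertical below 0.15 rad and contact force between card_orange and clip_spare above 7 N))), for 0.2 s.
At the end, for the whole second after the job is handed in: Every card stands home (grip point 96 to 108 mm above its clip's origin, within 15 mm of the clip's middle, within 0.15 rad of upright), released, at rest, and gripped by a sound clip (more than 7 N on the clip): the card of the weak clip in the spare clip, the other two in their own clips (((z of card_yellow_grip in the frame of clip_a between 0.096 and 0.108 m and horizontal distance between card_yellow_grip and clip_a below 0.015 m and angle between card_yellow_grip's own z axis and vertical below 0.15 rad and contact force between card_yellow and clip_a above 7 N) or (z of card_yellow_grip in the frame of clip_spare between 0.096 and 0.108 m and horizontal distance between card_yellow_grip and clip_spare below 0.015 m and angle between card_yellow_grip's own z axis and vertical below 0.15 rad and contact force between card_yellow and clip_spare above 7 N)) and ((z of card_violet_grip in the frame of clip_b between 0.096 and 0.108 m and horizontal distance between card_violet_grip and clip_b below 0.015 m and angle between card_violet_grip's own z axis and vertical below 0.15 rad and contact force between card_violet and clip_b above 7 N) or (z of card_violet_grip in the frame of clip_spare between 0.096 and 0.108 m and horizontal distance between card_violet_grip and clip_spare below 0.015 m and angle between card_violet_grip's own z axis and vertical below 0.15 rad and contact force between card_violet and clip_spare above 7 N)) and ((z of card_orange_grip in the frame of clip_c between 0.096 and 0.108 m and horizontal distance between card_orange_grip and clip_c below 0.015 m and angle between card_orange_grip's own z axis and vertical below 0.15 rad and contact force between card_orange and clip_c above 7 N) or (z of card_orange_grip in the frame of clip_spare between 0.096 and 0.108 m and horizontal distance between card_orange_grip and clip_spare below 0.015 m and angle between card_orange_grip's own z axis and vertical below 0.15 rad and contact force between card_orange and clip_spare above 7 N)) and linear speed of each of card_yellow, card_violet, card_orange below 0.02 m/s); the robot touches nothing.
It fails at once if two cards are drawn out (distance of each of card_yellow_grip, card_violet_grip from where it was at the start of the episode above 0.035 m or distance of each of card_yellow_grip, card_orange_grip from where it was at the start of the episode above 0.035 m or distance of each of card_violet_grip, card_orange_grip from where it was at the start of the episode above 0.035 m).
It fails at once if a card is pressed into a clip with more than 65 N (contact force between card_yellow and clip_a above 65 N or contact force between any of card_yellow, card_violet, card_orange and clip_spare above 65 N or contact force between card_violet and clip_b above 65 N or contact force between card_orange and clip_c above 65 N).
It fails at once if a small jar on the rack is moved by more than 40 mm (distance of any of jar_blue, jar_red from where it was at the start of the episode above 0.04 m).
It also fails if it takes over 67 s, if anything falls off the work surface, if the arm or the gripper's body presses on something with over 40 N, if the wrist force passes 120 N, or if a joint passes its speed limit or range.

### The arm

A 6-joint arm with a two-finger parallel gripper is mounted at the origin on the work surface. World frame = base frame: x ahead of the robot, y to its left, z up, the work surface at z = 0. Lengths are in m, angles in rad, forces in N, time in s.
With the tool pointing down it reaches from about 0.35 to 0.85 m from the base axis. Payload 8.1 kg.
Tool frame: the origin (TCP) lies where the fingers leave the gripper's body, on its centre line; the fingertips stand 84 mm ahead of it and the grasp point (between the pads) lies 65 mm ahead of it; z points along the fingers, y is the direction in which the jaws open and shut (so a half turn about z gives the same grasp; the last joint's range is limited). The gripper opens to 93 mm and grips with 3 to 60 N. Pads are 15 mm wide; open, the fingers measure 128 mm over their backs; the gripper's body (75 mm by 188 mm) begins 65 mm behind the grasp point.
Start: joints at [-1.287, 0.13, 1.488, -0, 1.523, -0.085], TCP at [0.216, -0.56, 0.303] pointing down, gripper open.
Joint ranges: [-2.96, 2.96], [-0.89, 2.26], [0.02, 2.5], [-1.34, 4.48], [0, 2.73], [-2.66, 2.66]. Speed limits (rad/s): [2.39, 2.39, 2.79, 3.14, 3.14, 3.14].

### API

Orientations are given as a rotation vector (axis times angle).
In Python, from bench import * gives the robot as it stands.
- The arm moves only by the tool drive_tool, never from a script. Its argument "steps" is a list of rows, each a list of 7 numbers: the turn, a rotation vector about the tool's x, y, z in rad, then the shift along the tool's x, y, z in mm, then the closure, from 0 (fully open) to 1 (shut). In form: [[rx, ry, rz, x, y, z, grip], ...]. A call has 1 to 5 rows; each row shifts and turns the pose as measured when the row begins, along the tool's axes as they then stand; what a row does not reach is not made up. A row lasts 1/10 s, in which the tool goes at most 50 mm and 8.59 degrees, less where a joint would pass 70% of its speed; a pose out of reach is approached as far as the arm can. A call is refused whole if a number of a shift passes 50 or a number of a turn 0.15, either way. A call with a gripper value outside its range is refused whole. The fingers move at their own pace and stop on an object; "force" is the grip in N (left out, the last holds). Time passes only in rows, so rows that do not move let the fingers close. It gives the time, the measured TCP pose, the force and the opening at its end, in the units of the state.
- get_obs(): the state, without advancing time (a new reading comes with each control period).
- camera(name): name is "scene" or "top" or "wrist"; returns (picture, depth): 384x512x3 uint8, blue, green, red; 384x512 float32, m along the optical axis (not along the pixel's ray), 0 where there is no reading.
- camera_info(name): a dict with "fx", "fy", "cx", "cy" (pixels), "view" (4x4, takes a point from world to camera coordinates). Camera axes: x right, y up, looking along -z (the intrinsics and any distortion apply to the point x, -y, -z); pixel columns grow to the right and rows downward; lengths in m; the calibration is good to about 2 mm. A picture is of the moment at which its call begins: read the wrist's pose just before it. camera_info takes no time and is no camera call; for the wrist camera it gives the pose at the moment of the call.
- sign_off(): hands the job in, once; it reports no verdict.
The state is a dict: "t": time; "joint_positions": joint angles; "qd": joint speeds; "joint_torque": joint torques, N m; "ee_pos": TCP position; "orientation": TCP orientation; "wrist_force": force on the tool from outside, world axes, zero at the start; "wrist_torque": the same for the moment, N m; "finger_gap": opening from 0.0 (shut) to 1.0 (fully open).
Only numpy, scipy, OpenCV 4.12 (cv2) and the standard library are available. Lean on these libraries where they do the work, as an engineer would, in place of code of your own. Each camera call takes 0.05 s, during which the arm holds its last target.

## Working session

There is one attempt and no reset: what is moved stays moved. The work goes in short steps, Python scripts to look and compute and a tool call to move; the robot and the scene stay as the last step left them, time stands still between calls to the robot, and variables do not carry over. Pictures are saved under pics/ and viewed, and the job is handed in when it is done.

Besides the shell and the picture viewer there is one more tool, called after ">>>" by a JSON object that holds its "method" and its "body", one argument or row to a line. drive_tool: Moves the arm, as the interface text tells. Its arguments: {"type":"object","properties":{"steps":{"type":"array","items":{"type":"array","items":{"type":"number"}}},"force":{"type":"number"}},"required":["steps"]}

```bash
ls; mkdir -p pics; python3 - <<'E'
from bench import *
import cv2,numpy as np
print(get_obs())
for n in ["scene","top"]:
    p,d=camera(n); cv2.imwrite(f"pics/{n}0.png",p); np.save(f"pics/{n}0.npy",d); print(n,camera_info(n))
E
```

```text
pics
{'t': 0.0, 'joint_positions': array([-1.28741534e+00,  1.31149627e-01,  1.48927411e+00, -1.07258725e-05,
        1.52300574e+00, -8.54101241e-02]), 'qd': array([-1.01421180e-03,  2.77556106e-04, -1.17152661e-03, -1.99758561e-03,
       -3.14818641e-03, -1.28861653e-05]), 'joint_torque': array([-3.27478392e-04, -5.59833348e+01, -4.91770720e+01,  7.66608864e-02,
        3.54660605e-02, -1.39716312e-04]), 'ee_pos': array([ 0.21618792, -0.55925123,  0.30169705]), 'orientation': array([-3.08653807e+00, -5.75684311e-01,  3.01704007e-04]), 'wrist_force': array([ 0.83229099, -0.26895358,  0.32114982]), 'wrist_torque': array([-0.00388823,  0.04825327, -0.05312776]), 'finger_gap': 1.003705426595606}
scene {'fx': 451.8976321954616, 'fy': 451.8976321954616, 'cx': 251.35478159494576, 'cy': 184.54932366103557, 'view': array([[-0.56152517,  0.82743911,  0.00583096,  0.30437484],
       [-0.44640937, -0.30886519,  0.8398339 ,  0.16292907],
       [ 0.6967124 ,  0.46898487,  0.54281215, -1.47862988],
       [ 0.        ,  0.        ,  0.        ,  1.        ]])}
top {'fx': 431.94262638480285, 'fy': 431.94262638480285, 'cx': 252.3249511972207, 'cy': 187.17739584980941, 'view': array([[ 0.01874026, -0.99950138,  0.02541267,  0.00390573],
       [ 0.98864036,  0.02231571,  0.1486346 , -0.56530471],
       [-0.14912759,  0.02233854,  0.9885656 , -0.93729778],
       [ 0.        ,  0.        ,  0.        ,  1.        ]])}
```

View pics/scene0.png

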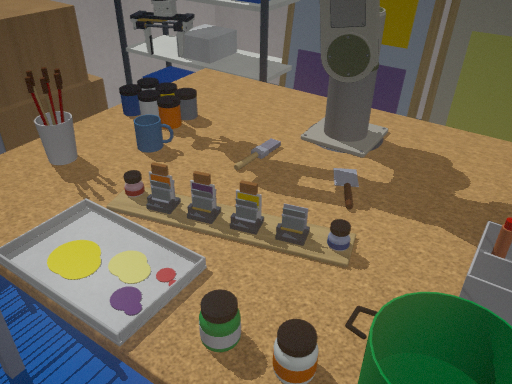

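View pics/top0.png

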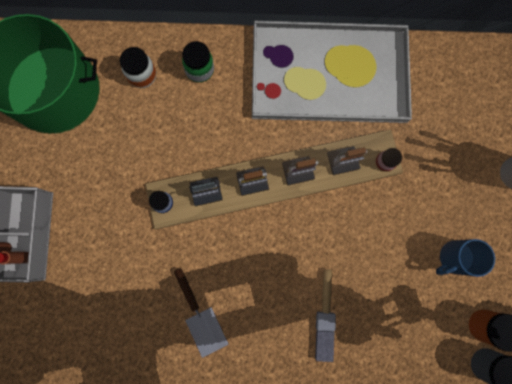

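The scene view shows, left to right, orange (160,172), violet (203,185), yellow (248,195), the empty spare clip (294,215) and the blue jar (340,235). The top view has the same row, mirrored. Next I'll localise them with depth.

```bash
cat > h.py <<'E'
from bench import *
import cv2,numpy as np
from scipy.spatial.transform import Rotation as R
def cloud(d,ci):
    v,u=np.mgrid[0:d.shape[0],0:d.shape[1]]
    x=(u-ci['cx'])/ci['fx']*d; y=-(v-ci['cy'])/ci['fy']*d
    P=np.stack([x,y,-d,np.ones_like(d)],-1)
    return (P@np.linalg.inv(ci['view']).T)[...,:3]
def proj(p,ci):
    q=ci['view']@np.append(p,1); return ci['cx']+ci['fx']*q[0]/-q[2], ci['cy']-ci['fy']*q[1]/-q[2]
E
python3 - <<'E'
from h import *
for n,(x0,x1,y0,y1),s in [("scene",(110,370,150,270),3),("top",(135,415,125,230),2.8)]:
    p=cv2.imread(f"pics/{n}0.png"); d=np.load(f"pics/{n}0.npy"); P=cloud(d,camera_info(n))
    cv2.imwrite(f"pics/{n}0c.png",cv2.resize(p[y0:y1,x0:x1],None,fx=s,fy=s,interpolation=cv2.INTER_CUBIC))
    if n=="top":
        z=P[...,2]
        m=(z>0.006)&(z<0.02); m[:125]=0;m[232:]=0;m[:,:140]=0;m[:,415:]=0
        q=P[m][:,:2].astype(np.float32); r=cv2.minAreaRect(q*1000);print("plank",r, np.median(z[m]))
        h=(z>0.095)&(z<0.2);h[:125]=0;h[232:]=0;h[:,:140]=0;h[:,415:]=0
        k,l,st,c=cv2.connectedComponentsWithStats(h.astype(np.uint8))
        for i in range(1,k):
            if st[i,4]>8: print(st[i],P[l==i].mean(0).round(4),P[l==i].max(0).round(4),P[l==i].min(0).round(4),cv2.minAreaRect((P[l==i][:,:2]*1000).astype(np.float32)))
E
```

```text
plank ((594.3939819335938, -44.132720947265625), (250.68966674804688, 646.4827880859375), 1.1445609331130981) 0.012692207569220515
[340 148  28  11 164] [ 0.6311 -0.1971  0.1213] [ 0.6416 -0.1709  0.1331] [ 0.6234 -0.2304  0.0971] ((633.2418823242188, -200.43667602539062), (12.540459632873535, 60.85891342163086), 14.138087272644043)
[291 159  28  11 166] [ 0.6047 -0.0919  0.1211] [ 0.6151 -0.0654  0.1328] [ 0.5965 -0.124   0.0964] ((606.423828125, -94.3177261352539), (12.180667877197266, 60.44588088989258), 14.814345359802246)
[239 171  28  11 163] [0.5774 0.017  0.1209] [0.5877 0.0457 0.1315] [ 0.5689 -0.0121  0.0965] ((578.5082397460938, 16.66887664794922), (12.076967239379883, 59.66036605834961), 12.841436386108398)
```

```bash
python3 - <<'E'
from h import *
# table check & wide z
d=np.load("pics/top0.npy");P=cloud(d,camera_info("top"))
print(P[215:300:20,250].round(3))
d=np.load("pics/scene0.npy");P=cloud(d,camera_info("scene"))
print(P[300,150:260:30].round(3), P[160:200:6,160].round(3))
E
```

```text
[[ 0.505  0.019 -0.   ]
 [ 0.459  0.018  0.002]
 [ 0.413  0.017 -0.   ]
 [ 0.368  0.016  0.003]
 [ 0.323  0.015  0.002]]
[[ 0.878 -0.008  0.006]
 [ 0.842  0.037  0.001]
 [ 0.868  0.136  0.085]
 [ 0.776  0.132  0.001]] [[ 0.466 -0.376  0.002]
 [ 0.638 -0.194  0.126]
 [ 0.64  -0.194  0.11 ]
 [ 0.639 -0.198  0.091]
 [ 0.645 -0.193  0.08 ]
 [ 0.646 -0.195  0.062]
 [ 0.648 -0.196  0.045]]
```

View pics/scene0c.png

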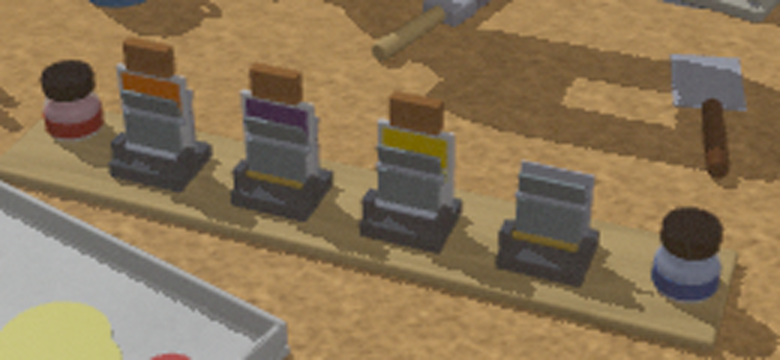

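View pics/top0c.png

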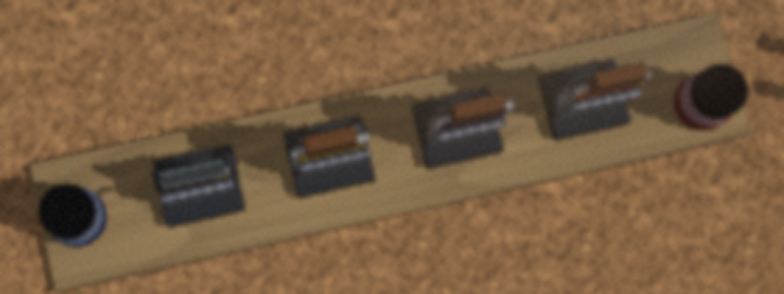

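```bash
cat >> h.py <<'E'
def rackR(th): # tool down, tool y along rack x
    y=np.array([np.cos(th),np.sin(th),0]); z=np.array([0,0,-1.]); x=np.cross(y,z)
    return np.stack([x,y,z],1)
def plan(p,th,o=None):
    "remaining move in tool axes: rotvec (rad), shift mm"
    o=o or get_obs(); C=R.from_rotvec(o['orientation']).as_matrix()
    rv=R.from_matrix(C.T@rackR(th)).as_rotvec(); s=C.T@(np.array(p)-o['ee_pos'])*1000
    return rv.round(4),s.round(2)
def st():
    o=get_obs(); C=R.from_rotvec(o['orientation']).as_matrix()
    print('t',round(o['t'],2),'p',o['ee_pos'].round(4),'F',o['wrist_force'].round(2),'T',o['wrist_torque'].round(3),'gap mm',round(o['finger_gap']*93,2),'yaw',np.degrees(np.arctan2(C[1,1],C[0,1])).round(2),'tilt',C[:2,2].round(4)); return o
E
python3 - <<'E'
from h import *
d=np.load("pics/top0.npy");P=cloud(d,camera_info("top"));z=P[...,2]
c=[]
for x0,x1 in [(335,375),(285,322),(232,272)]:
    m=np.zeros_like(z,bool); m[140:190,x0:x1]=1; m&=(z>0.122)&(z<.14)
    q=P[m]; r=cv2.minAreaRect((q[:,:2]*1000).astype(np.float32)); print(m.sum(),q.mean(0).round(4),r,np.median(q[:,2])); c.append(np.array(r[0])/1000)
c=np.array(c);v=c[2]-c[0];print(np.linalg.norm(v),np.degrees(np.arctan2(-v[0],v[1])),'spare',c[2]+v/2)
q=P[(z>0.006)&(z<0.02)&(np.indices(z.shape)[0]>125)&(np.indices(z.shape)[0]<230)&(np.indices(z.shape)[1]>140)&(np.indices(z.shape)[1]<405)]
m=np.zeros_like(z,bool);m[175:210,185:225]=1;m&=(z>.07)&(z<.1);print('spare lips',P[m].mean(0).round(4),cv2.minAreaRect((P[m][:,:2]*1000).astype(np.float32)),P[m][:,2].max())
th=np.radians(14.1)
print(plan([*c[1],0.33],th))
E
```

```text
111 [ 0.6324 -0.1996  0.1275] ((633.3331909179688, -200.65045166015625), (12.48447036743164, 40.22562026977539), 14.638195037841797) 0.12772740374046188
111 [ 0.606  -0.0937  0.1274] ((606.3954467773438, -93.83928680419922), (12.050331115722656, 40.052616119384766), 13.855270385742188) 0.12730274885534032
111 [0.5782 0.0169 0.1274] ((578.5894775390625, 16.76527976989746), (12.035924911499023, 38.9688835144043), 13.343938827514648) 0.12745707221926517
0.2242018608927613 14.132879544263826 spare [0.55121762 0.12547315]
spare lips [0.5531 0.1206 0.0812] ((552.1219482421875, 120.39624786376953), (22.65133285522461, 53.41451644897461), 14.204244613647461) 0.08964707355582302
(array([-1.3000e-03, -1.3000e-03, -1.4481e+00]), array([ 531.74, -293.53,  -27.64]))
```

```bash
cat >> h.py <<'E'
def rows(p,th,n,step=45,g=0):
    "suggest next n rows toward the target"
    o=get_obs(); C=R.from_rotvec(o['orientation']).as_matrix(); x=o['ee_pos'].copy()
    for i in range(n):
        rv=R.from_matrix(C.T@rackR(th)).as_rotvec(); a=np.linalg.norm(rv)
        if a>.14: rv*=.14/a
        s=C.T@(np.array(p)-x)*1000; L=np.linalg.norm(s)
        if L>step: s*=step/L
        print([*rv.round(3).tolist(),*s.round(1).tolist(),g])
        x=x+C@s/1000; C=C@R.from_rotvec(rv).as_matrix()
E
python3 - <<'E'
from h import *
rows([.606,-.094,.33],np.radians(14.1),5)
E
```

```text
[-0.0, -0.0, -0.14, 39.3, -21.7, -2.0, 0]
[-0.0, -0.0, -0.14, 42.0, -16.0, -2.1, 0]
[-0.0, -0.0, -0.14, 43.8, -10.0, -2.1, 0]
[-0.0, -0.0, -0.14, 44.8, -3.8, -2.1, 0]
[-0.0, -0.0, -0.14, 44.9, 2.5, -2.1, 0]
```

>>> {"method": "drive_tool", "body": {
  "steps": [
    [0, 0, -0.14, 39, -22, -2, 0],
    [0, 0, -0.14, 42, -16, -2, 0],
    [0, 0, -0.14, 44, -10, -2, 0],
    [0, 0, -0.14, 45, -4, -2, 0],
    [0, 0, -0.14, 45, 2, -2, 0]
  ]
}}

```text
t: 0.6
ee_pos: [0.3585, -0.3828, 0.3082]
orientation: [-2.686, -1.615, 0.001]
wrist_force: [0.0, -0.7, 0.2]
finger_gap: 0.999
```

```bash
python3 - <<'E'
from h import *
st()
rows([.606,-.094,.33],np.radians(14.1),5)
E
```

```text
t 0.6 p [ 0.3585 -0.3828  0.3082] F [ 0.01 -0.67  0.22] T [-0.049 -0.086  0.   ] gap mm 92.92 yaw -27.95 tilt [-0.0041  0.006 ]
[-0.001, -0.001, -0.14, 43.8, 9.8, -2.5, 0]
[-0.001, -0.001, -0.14, 42.0, 15.8, -2.5, 0]
[-0.001, -0.001, -0.14, 39.4, 21.6, -2.6, 0]
[-0.001, -0.001, -0.14, 36.0, 26.8, -2.6, 0]
[-0.001, -0.001, -0.14, 31.9, 31.6, -2.6, 0]
```

>>> {"method": "drive_tool", "body": {
  "steps": [
    [0, 0, -0.14, 44, 10, -3, 0],
    [0, 0, -0.14, 42, 16, -3, 0],
    [0, 0, -0.14, 39, 22, -3, 0],
    [0, 0, -0.14, 36, 27, -3, 0],
    [0, 0, -0.14, 32, 32, -3, 0]
  ]
}}

```text
t: 1.1
ee_pos: [0.5075, -0.2022, 0.3222]
orientation: [-1.932, -2.465, -0.003]
wrist_force: [0.7, 0.1, 0.4]
finger_gap: 0.999
```

```bash
python3 - <<'E'
from h import *
st()
rows([.606,-.094,.33],np.radians(14.1),5)
E
```

```text
t 1.1 p [ 0.5075 -0.2022  0.3222] F [0.74 0.11 0.37] T [-0.038 -0.14  -0.014] gap mm 92.93 yaw 13.82 tilt [-0.0063  0.0077]
[-0.004, -0.009, -0.005, 25.1, 37.3, -2.3, 0]
[0.0, -0.0, 0.0, 24.9, 37.4, -2.4, 0]
[0.0, 0.0, 0.0, 24.9, 37.4, -2.4, 0]
[-0.0, 0.0, 0.0, 6.3, 9.6, -0.6, 0]
[0.0, 0.0, 0.0, 0.0, 0.0, 0.0, 0]
```

>>> {"method": "drive_tool", "body": {
  "steps": [
    [0, 0, -0.005, 25, 37, -2, 0],
    [0, 0, 0, 25, 37, -2, 0],
    [0, 0, 0, 25, 37, -2, 0],
    [0, 0, 0, 6, 10, -1, 0],
    [0, 0, 0, 0, 0, 0, 0]
  ]
}}

```text
t: 1.6
ee_pos: [0.6097, -0.0831, 0.3273]
orientation: [-1.908, -2.48, -0.003]
wrist_force: [-0.6, -1.2, -0.3]
finger_gap: 1.001
```

```bash
python3 - <<'E'
from h import *
st()
ci=camera_info("wrist"); p,d=camera("wrist"); cv2.imwrite("pics/w1.png",p); np.savez("pics/w1.npz",d=d,**ci)
st(); P=cloud(d,ci); z=P[...,2]
print(np.linalg.inv(ci['view']).round(4))
m=(z>.122)&(z<.14)&(d>0)
k,l,s,c=cv2.connectedComponentsWithStats(m.astype(np.uint8))
for i in range(1,k):
    if s[i,4]>30: q=P[l==i]; print(s[i],q.mean(0).round(4),cv2.minAreaRect((q[:,:2]*1000).astype(np.float32)))
E
```

```text
t 1.6 p [ 0.6097 -0.0831  0.3273] F [-0.58 -1.15 -0.27] T [-0.117 -0.091 -0.003] gap mm 93.06 yaw 14.86 tilt [-0.009   0.0094]
t 1.65 p [ 0.6091 -0.0837  0.3272] F [-0.41  0.09  0.82] T [ 0.002 -0.061 -0.004] gap mm 93.11 yaw 14.82 tilt [-0.0094  0.0095]
[[ 0.9662 -0.2492 -0.0653  0.5896]
 [ 0.2575  0.9274  0.2714 -0.0046]
 [-0.0071 -0.279   0.9603  0.41  ]
 [ 0.      0.      0.      1.    ]]
[243  31  16  55 859] [0.5798 0.0179 0.1265] ((579.8179931640625, 17.66851806640625), (11.79310417175293, 39.2225456237793), 14.684659004211426)
[242 176  15  45 603] [ 0.6074 -0.0917  0.1265] ((607.5464477539062, -92.4273681640625), (11.761076927185059, 39.328617095947266), 12.934197425842285)
[242 289  13  22 271] [ 0.632  -0.189   0.1262] ((632.1937255859375, -189.60585021972656), (11.413386344909668, 21.27034568786621), 14.876688957214355)
```

View pics/w1.png

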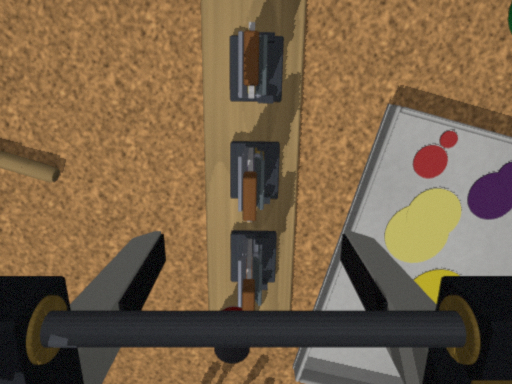

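The wrist view shows the yellow block at (251,60) and the violet block at (250,195), and its measurements agree with the top camera to about 1.5 mm. Descending over violet.

```bash
python3 - <<'E'
from h import *
rows([.607,-.093,.25],np.radians(14.1),4)
E
```

```text
[-0.007, -0.012, 0.013, -5.4, -2.3, 44.6, 0]
[0.0, 0.0, 0.0, -3.6, -1.8, 32.5, 0]
[-0.0, -0.0, 0.0, 0.0, 0.0, 0.0, 0]
[0.0, -0.0, 0.0, 0.0, 0.0, 0.0, 0]
```

>>> {"method": "drive_tool", "body": {
  "steps": [
    [-0.007, -0.012, 0.013, -5.4, -2.3, 44, 0],
    [0, 0, 0, -4, -1.8, 32, 0],
    [0, 0, 0, 0, 0, 0, 0]
  ]
}}

```text
t: 1.95
ee_pos: [0.6055, -0.0977, 0.2505]
orientation: [1.934, 2.471, -0.001]
wrist_force: [-0.5, 0.6, -0.4]
finger_gap: 0.996
```

```bash
python3 - <<'E'
from h import *
st()
rows([.607,-.093,.179],np.radians(14.1),4,30)
E
```

```text
t 1.95 p [ 0.6055 -0.0977  0.2505] F [-0.52  0.58 -0.39] T [-0.062 -0.08   0.007] gap mm 92.63 yaw 13.88 tilt [ 0.0025 -0.0027]
[0.002, 0.003, -0.004, 1.9, 1.0, 29.9, 0]
[-0.0, -0.0, -0.0, 1.8, 1.1, 29.9, 0]
[0.0, 0.0, -0.0, 0.7, 0.4, 11.7, 0]
[-0.0, 0.0, -0.0, 0.0, 0.0, 0.0, 0]
```

>>> {"method": "drive_tool", "body": {
  "steps": [
    [0.002, 0.003, -0.003, 2, 1, 30, 0],
    [0, 0, 0, 2, 1, 30, 0],
    [0, 0, 0, 0.5, 0.4, 9, 0],
    [0, 0, 0, 0, 0, 0, 0]
  ]
}}

```text
t: 2.35
ee_pos: [0.6061, -0.0982, 0.1858]
orientation: [1.939, 2.467, 0.001]
wrist_force: [-0.9, -0.3, 0.4]
finger_gap: 1.005
```

```bash
python3 - <<'E'
from h import *
st()
rows([.607,-.093,.181],np.radians(14.1),1,30)
E
```

```text
t 2.35 p [ 0.6061 -0.0982  0.1858] F [-0.86 -0.34  0.4 ] T [ 0.009 -0.151  0.051] gap mm 93.47 yaw 13.69 tilt [ 0.0032 -0.002 ]
[0.003, 0.003, -0.007, 4.9, 2.1, 4.8, 0]
```

>>> {"method": "drive_tool", "body": {
  "steps": [
    [0.003, 0.003, -0.007, 5, 2, 4.8, 0],
    [0, 0, 0, 0, 0, 0, 0]
  ]
}}

```text
t: 2.55
ee_pos: [0.608, -0.0938, 0.1845]
orientation: [1.931, 2.474, 0.002]
wrist_force: [-0.3, 0.3, -0.8]
finger_gap: 1.001
```

```bash
python3 - <<'E'
from h import *
st()
rows([.607,-.093,.181],np.radians(14.1),1,30)
E
```

```text
t 2.55 p [ 0.608  -0.0938  0.1845] F [-0.29  0.3  -0.84] T [-0.032 -0.14  -0.014] gap mm 93.09 yaw 14.05 tilt [ 0.003  -0.0006]
[0.003, 0.001, -0.001, 1.0, -0.8, 3.5, 0]
```

>>> {"method": "drive_tool", "body": {
  "steps": [
    [0, 0, 0, 1, -0.8, 4, 0.5],
    [0, 0, 0, 0, 0, 0, 0.8],
    [0, 0, 0, 0, 0, 0, 0.8],
    [0, 0, 0, 0, 0, 0, 0.8],
    [0, 0, 0, 0, 0, 0, 0.8]
  ],
  "force": 10
}}

```text
t: 3.05
ee_pos: [0.609, -0.0931, 0.1846]
orientation: [1.927, 2.471, 0.006]
wrist_force: [0.1, -0.3, 0.9]
finger_gap: 0.623
```

```bash
python3 - <<'E'
from h import *
st()
rows([.607,-.093,.181],np.radians(14.1),1,30)
ci=camera_info("wrist"); p,d=camera("wrist"); cv2.imwrite("pics/w2.png",p)
E
```

```text
t 3.05 p [ 0.609  -0.0931  0.1846] F [ 0.09 -0.35  0.85] T [-0.043 -0.105  0.018] gap mm 57.94 yaw 14.09 tilt [ 0.009  -0.0021]
[0.008, 0.004, -0.0, 0.6, -1.9, 3.6, 0]
```

View pics/w2.png

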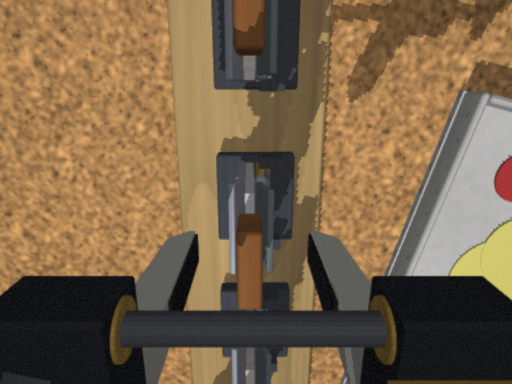

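>>> {"method": "drive_tool", "body": {
  "steps": [
    [0.008, 0.004, 0, 0.6, -1.9, 3, 0.82],
    [0, 0, 0, 0, 0, 0, 0.82],
    [0, 0, 0, 0, 0, 0, 0.82],
    [0, 0, 0, 0, 0, 0, 0.82],
    [0, 0, 0, 0, 0, 0, 0.82]
  ]
}}

```text
t: 3.6
ee_pos: [0.6066, -0.093, 0.1809]
orientation: [-1.932, -2.476, 0.001]
wrist_force: [-0.6, -0.6, 0.1]
finger_gap: 0.189
```

```bash
python3 - <<'E'
from h import *
st()
rows([.607,-.093,.181],np.radians(14.1),1,30)
ci=camera_info("wrist"); p,d=camera("wrist"); cv2.imwrite("pics/w3.png",cv2.resize(p[150:384,130:380],None,fx=2.4,fy=2.4))
E
```

```text
t 3.6 p [ 0.6066 -0.093   0.1809] F [-0.59 -0.56  0.06] T [-0.055 -0.152  0.059] gap mm 17.6 yaw 14.09 tilt [-0.0014  0.0002]
[-0.001, -0.0, -0.0, -0.1, 0.4, -0.1, 0]
```

View pics/w3.png

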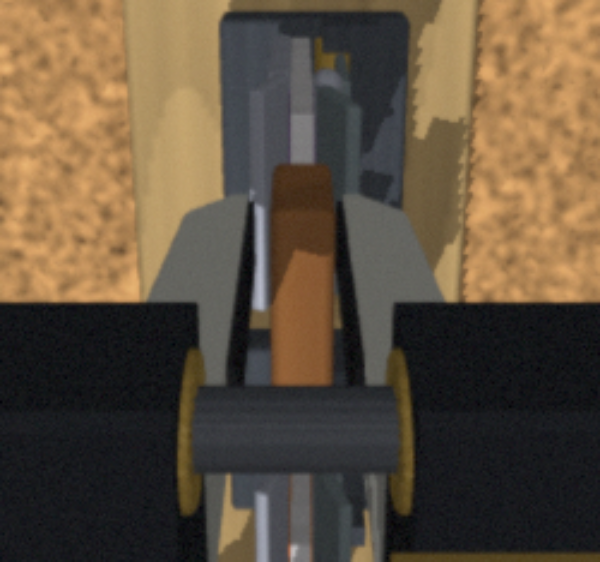

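The block sits about 1.2 mm to the right of the finger centre (left gap 20 px, right gap 8 px). I'll shift +1.2 mm in y and close gently.

>>> {"method": "drive_tool", "body": {
  "steps": [
    [0, 0, 0, 0, 1.3, 0, 0.82],
    [0, 0, 0, 0, 0, 0, 0.85],
    [0, 0, 0, 0, 0, 0, 1],
    [0, 0, 0, 0, 0, 0, 1],
    [0, 0, 0, 0, 0, 0, 1]
  ],
  "force": 10
}}

```text
t: 4.15
ee_pos: [0.6079, -0.0927, 0.1809]
orientation: [-1.932, -2.476, 0.001]
wrist_force: [0.6, 0.6, -0.2]
finger_gap: 0.127
```

```bash
python3 - <<'E'
from h import *
st()
rows([.607,-.093,.181],np.radians(14.1),1,30)
E
```

```text
t 4.15 p [ 0.6079 -0.0927  0.1809] F [ 0.56  0.61 -0.18] T [ 0.007 -0.129  0.019] gap mm 11.78 yaw 14.09 tilt [-0.0014  0.0001]
[-0.001, -0.0, -0.0, -0.0, -1.0, -0.1, 0]
```

>>> {"method": "drive_tool", "body": {
  "steps": [
    [0, 0, 0, 0, 0, 0, 1],
    [0, 0, 0, 0, 0, -0.5, 1],
    [0, 0, 0, 0, 0, -0.5, 1]
  ],
  "force": 30
}}

```text
t: 4.45
ee_pos: [0.6079, -0.0927, 0.1809]
orientation: [-1.932, -2.476, 0.001]
wrist_force: [3.0, -1.4, -6.3]
finger_gap: 0.13
```

```bash
python3 -c "
from h import *
st()"
```

```text
t 4.45 p [ 0.6079 -0.0927  0.1809] F [ 3.03 -1.41 -6.28] T [-0.075 -0.755  0.   ] gap mm 12.1 yaw 14.08 tilt [-0.0015  0.0002]
```

>>> {"method": "drive_tool", "body": {
  "steps": [
    [0, 0, 0, 0, 0, -0.6, 1],
    [0, 0, 0, 0, 0, -0.6, 1]
  ]
}}

```text
t: 4.65
ee_pos: [0.6079, -0.0927, 0.1809]
orientation: [-1.931, -2.476, 0.001]
wrist_force: [5.4, -1.6, -9.1]
finger_gap: 0.126
```

```bash
python3 -c "
from h import *
st()"
```

```text
t 4.65 p [ 0.6079 -0.0927  0.1809] F [ 5.35 -1.6  -9.11] T [-0.202 -1.092 -0.006] gap mm 11.74 yaw 14.08 tilt [-0.0017  0.0004]
```

>>> {"method": "drive_tool", "body": {
  "steps": [
    [0, 0, 0, 0, 0.3, -0.4, 1],
    [0, 0, 0, 0, 0.3, -0.4, 1]
  ]
}}

```text
t: 4.85
ee_pos: [0.608, -0.0927, 0.1809]
orientation: [-1.931, -2.475, 0.003]
wrist_force: [1.8, -2.0, -8.2]
finger_gap: 0.126
```

```bash
python3 -c "
from h import *
st()"
```

```text
t 4.85 p [ 0.608  -0.0927  0.1809] F [ 1.79 -1.97 -8.23] T [-0.251 -0.82  -0.022] gap mm 11.74 yaw 14.07 tilt [-0.0031  0.0003]
```

Violet holds 8.2 N with little side load and hasn't moved, so it is sound. Relaxing the pull, opening, and going to yellow next.

>>> {"method": "drive_tool", "body": {
  "steps": [
    [0, 0, 0, 0, 0, 0, 1],
    [0, 0, 0, 0, 0, 0, 0.7],
    [0, 0, 0, 0, 0, 0, 0.7],
    [0, 0, 0, 0, 0, 0, 0.7],
    [0, 0, 0, 0, 0, -5, 0.7]
  ]
}}

```text
t: 5.35
ee_pos: [0.6081, -0.0924, 0.188]
orientation: [-1.931, -2.475, 0.002]
wrist_force: [0.2, 0.5, 0.5]
finger_gap: 0.301
```

```bash
python3 -c "
from h import *
st()
rows([.58,.0178,.23],np.radians(14.1),5,45,.7)"
```

```text
t 5.35 p [ 0.6081 -0.0924  0.188 ] F [0.21 0.46 0.52] T [-0.048 -0.141  0.031] gap mm 28.03 yaw 14.09 tilt [-0.003   0.0005]
[-0.003, -0.001, -0.0, 42.2, -0.2, -15.5, 0.7]
[0.0, 0.0, 0.0, 42.2, -0.1, -15.6, 0.7]
[-0.0, -0.0, 0.0, 29.3, -0.1, -10.8, 0.7]
[0.0, -0.0, 0.0, 0.0, 0.0, -0.0, 0.7]
[0.0, 0.0, 0.0, 0.0, 0.0, 0.0, 0.7]
```

>>> {"method": "drive_tool", "body": {
  "steps": [
    [0, 0, 0, 0, 0, -40, 0.7],
    [0, 0, 0, 40, 0, 0, 0.7],
    [0, 0, 0, 40, 0, 0, 0.7],
    [0, 0, 0, 30, 0, 0, 0.7],
    [0, 0, 0, 0, 0, 0, 0.7]
  ]
}}

```text
t: 5.85
ee_pos: [0.5819, 0.0163, 0.2346]
orientation: [1.936, 2.473, 0.003]
wrist_force: [0.5, -0.9, -0.9]
finger_gap: 0.298
```

```bash
python3 -c "
from h import *
st()
rows([.58,.0178,.23],np.radians(14.1),2,45,.7)"
```

```text
t 5.85 p [0.5819 0.0163 0.2346] F [ 0.46 -0.95 -0.87] T [-0.037 -0.134 -0.011] gap mm 27.72 yaw 13.9 tilt [0.0023 0.0008]
[0.002, -0.0, -0.004, 1.9, -1.5, 4.6, 0.7]
[0.0, -0.0, -0.0, 0.0, 0.0, 0.0, 0.7]
```

>>> {"method": "drive_tool", "body": {
  "steps": [
    [0.002, 0, -0.004, 2, -1.5, 20, 0.7],
    [0, 0, 0, 0, 0, 0, 0.7],
    [0, 0, 0, 0, 0, 0, 0.7]
  ]
}}

```text
t: 6.15
ee_pos: [0.5812, 0.0178, 0.2176]
orientation: [1.926, 2.477, 0.003]
wrist_force: [0.5, -0.4, -0.1]
finger_gap: 0.299
```

```bash
python3 -c "
from h import *
st()
rows([.58,.0178,.181],np.radians(14.1),2,45,.7)
p,d=camera('wrist'); cv2.imwrite('pics/w4.png',cv2.resize(p[150:384,130:380],None,fx=2.4,fy=2.4))"
```

```text
t 6.15 p [0.5812 0.0178 0.2176] F [ 0.53 -0.37 -0.08] T [-0.061 -0.168  0.069] gap mm 27.79 yaw 14.25 tilt [ 0.0045 -0.0008]
[0.004, 0.002, 0.003, 0.3, -1.3, 36.6, 0.7]
[-0.0, -0.0, -0.0, 0.0, 0.0, 0.0, 0.7]
```

View pics/w4.png

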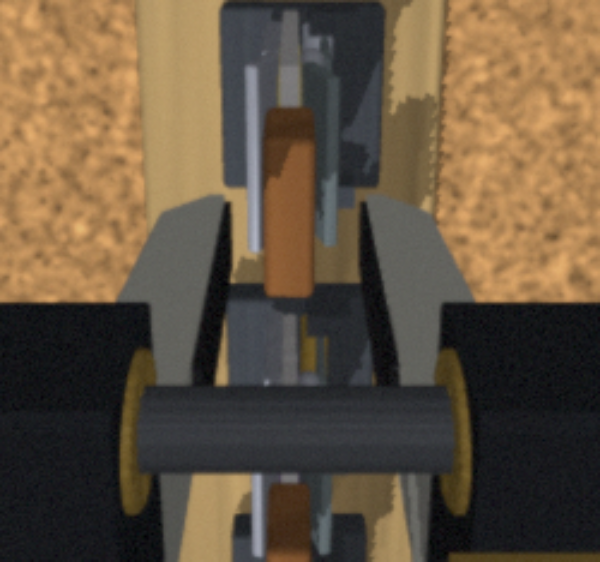

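The block centre (290) is left of the finger centre (296), which matches the planned −1.3 mm.

>>> {"method": "drive_tool", "body": {
  "steps": [
    [0.004, 0.002, 0.003, 0.3, -1.3, 20, 0.7],
    [0, 0, 0, 0, 0, 16, 0.7],
    [0, 0, 0, 0, 0, 0, 0.8],
    [0, 0, 0, 0, 0, 0, 0.82],
    [0, 0, 0, 0, 0, 0, 0.82]
  ],
  "force": 10
}}

```text
t: 6.7
ee_pos: [0.5818, 0.0151, 0.1834]
orientation: [1.935, 2.472, 0.003]
wrist_force: [-0.2, -0.5, 0.1]
finger_gap: 0.183
```

```bash
python3 -c "
from h import *
st()
rows([.58,.0178,.181],np.radians(14.1),2,45,.7)
p,d=camera('wrist'); cv2.imwrite('pics/w5.png',cv2.resize(p[150:384,130:380],None,fx=2.4,fy=2.4))"
```

```text
t 6.7 p [0.5818 0.0151 0.1834] F [-0.25 -0.46  0.06] T [ 0.02 -0.06 -0.02] gap mm 17.0 yaw 13.89 tilt [ 0.0031 -0.0004]
[0.003, 0.001, -0.004, 3.0, -1.1, 2.4, 0.7]
[-0.0, 0.0, -0.0, 0.0, 0.0, 0.0, 0.7]
```

View pics/w5.png

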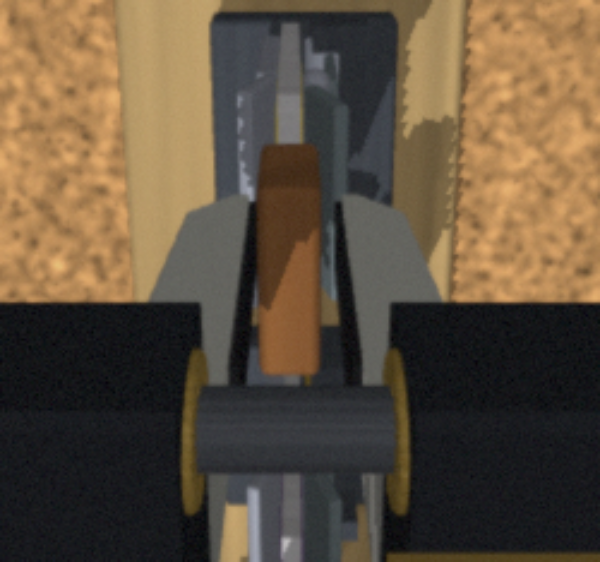

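>>> {"method": "drive_tool", "body": {
  "steps": [
    [0.003, 0.001, -0.004, 3, -1.1, 2, 0.82],
    [0, 0, 0, 0, 0, 0, 0.82],
    [0, 0, 0, 0, 0, 0, 1],
    [0, 0, 0, 0, 0, 0, 1],
    [0, 0, 0, 0, 0, 0, 1]
  ],
  "force": 10
}}

```text
t: 7.25
ee_pos: [0.5801, 0.0178, 0.1833]
orientation: [1.93, 2.477, -0.0]
wrist_force: [-0.2, -0.3, -1.0]
finger_gap: 0.131
```

```bash
python3 -c "
from h import *
st()"
```

```text
t 7.25 p [0.5801 0.0178 0.1833] F [-0.17 -0.35 -1.02] T [-0.093 -0.216 -0.036] gap mm 12.2 yaw 14.15 tilt [ 0.0009 -0.0009]
```

>>> {"method": "drive_tool", "body": {
  "steps": [
    [0, 0, 0, 0, 0, 0, 1],
    [0, 0, 0, 0, 0, -0.4, 1]
  ],
  "force": 30
}}

```text
t: 7.45
ee_pos: [0.5801, 0.0178, 0.1833]
orientation: [1.93, 2.477, -0.0]
wrist_force: [0.4, -0.8, -4.9]
finger_gap: 0.126
```

```bash
python3 -c "
from h import *
st()"
```

```text
t 7.45 p [0.5801 0.0178 0.1833] F [ 0.36 -0.76 -4.9 ] T [-0.122 -0.393 -0.009] gap mm 11.72 yaw 14.15 tilt [ 0.0009 -0.0009]
```

Holding at 4.9 N; pull to about 8 N.

>>> {"method": "drive_tool", "body": {
  "steps": [
    [0, 0, 0, 0, 0, -0.5, 1],
    [0, 0, 0, 0, 0, -0.5, 1]
  ]
}}

```text
t: 7.65
ee_pos: [0.5801, 0.0178, 0.1833]
orientation: [1.93, 2.477, -0.0]
wrist_force: [2.7, -0.5, -6.6]
finger_gap: 0.123
```

```bash
python3 -c "
from h import *
st()"
```

```text
t 7.65 p [0.5801 0.0178 0.1833] F [ 2.65 -0.48 -6.63] T [-0.14  -0.724 -0.022] gap mm 11.4 yaw 14.15 tilt [ 0.0007 -0.0008]
```

>>> {"method": "drive_tool", "body": {
  "steps": [
    [0, 0, 0, 0, 0.2, -0.6, 1],
    [0, 0, 0, 0, 0.2, -0.6, 1]
  ]
}}

```text
t: 7.85
ee_pos: [0.5802, 0.0178, 0.1833]
orientation: [1.931, 2.478, -0.001]
wrist_force: [2.8, -1.4, -8.8]
finger_gap: 0.129
```

```bash
python3 -c "
from h import *
st()"
```

```text
t 7.85 p [0.5802 0.0178 0.1833] F [ 2.81 -1.44 -8.83] T [-0.209 -0.806 -0.033] gap mm 11.97 yaw 14.13 tilt [-0.0003 -0.0008]
```

Yellow also holds, at 8.8 N. Orange should therefore be the weak one; going there to test it.

>>> {"method": "drive_tool", "body": {
  "steps": [
    [0, 0, 0, 0, 0, 0, 1],
    [0, 0, 0, 0, 0, 0, 0.7],
    [0, 0, 0, 0, 0, 0, 0.7],
    [0, 0, 0, 0, 0, 0, 0.7],
    [0, 0, 0, 0, 0, -50, 0.7]
  ]
}}

```text
t: 8.35
ee_pos: [0.577, 0.0184, 0.2279]
orientation: [-1.925, -2.471, 0.01]
wrist_force: [0.2, -0.1, -0.4]
finger_gap: 0.302
```

```bash
python3 -c "
from h import *
st()
rows([.6345,-.1997,.235],np.radians(14.1),5,45,.7)"
```

```text
t 8.35 p [0.577  0.0184 0.2279] F [ 0.2  -0.12 -0.38] T [-0.053 -0.073 -0.015] gap mm 28.07 yaw 14.15 tilt [-0.0112  0.0003]
[-0.011, -0.003, 0.001, -45.0, 0.5, -1.6, 0.7]
[0.0, 0.0, 0.0, -45.0, 0.5, -1.4, 0.7]
[-0.0, 0.0, 0.0, -45.0, 0.5, -1.4, 0.7]
[0.0, 0.0, 0.0, -45.0, 0.5, -1.4, 0.7]
[0.0, 0.0, 0.0, -45.0, 0.5, -1.4, 0.7]
```

>>> {"method": "drive_tool", "body": {
  "steps": [
    [-0.011, -0.003, 0, -30, 0.5, -15, 0.7],
    [0, 0, 0, -45, 0.5, -3, 0.7],
    [0, 0, 0, -45, 0.5, 0, 0.7],
    [0, 0, 0, -45, 0.5, 0, 0.7],
    [0, 0, 0, -45, 0.5, 0, 0.7]
  ]
}}

```text
t: 8.85
ee_pos: [0.6373, -0.1847, 0.2603]
orientation: [1.908, 2.476, 0.017]
wrist_force: [0.4, 0.2, 0.5]
finger_gap: 0.298
```

```bash
python3 -c "
from h import *
st()
rows([.6345,-.1997,.22],np.radians(14.1),2,45,.7)"
```

```text
t 8.85 p [ 0.6373 -0.1847  0.2603] F [0.44 0.23 0.49] T [-0.033 -0.1   -0.028] gap mm 27.69 yaw 14.76 tilt [ 0.0188 -0.0006]
[0.018, 0.005, 0.012, -13.6, -7.3, 40.3, 0.7]
[-0.0, -0.0, -0.0, 0.0, -0.0, -0.0, 0.7]
```

>>> {"method": "drive_tool", "body": {
  "steps": [
    [0.018, 0.005, 0.012, -10, -6, 15, 0.7],
    [0, 0, 0, 0, 0, 0, 0.7]
  ]
}}

```text
t: 9.05
ee_pos: [0.6346, -0.2022, 0.2456]
orientation: [1.939, 2.469, -0.002]
wrist_force: [-0.7, 1.3, -1.1]
finger_gap: 0.298
```

```bash
python3 -c "
from h import *
st()
rows([.6345,-.1997,.215],np.radians(14.1),2,45,.7)"
```

```text
t 9.05 p [ 0.6346 -0.2022  0.2456] F [-0.74  1.33 -1.14] T [-0.046 -0.041 -0.035] gap mm 27.72 yaw 13.7 tilt [ 0.001  -0.0021]
[0.0, 0.002, -0.007, 2.5, 0.5, 30.6, 0.7]
[0.0, 0.0, 0.0, 0.0, -0.0, 0.0, 0.7]
```

>>> {"method": "drive_tool", "body": {
  "steps": [
    [0, 0.002, -0.007, 2.5, 0.5, 28, 0.7],
    [0, 0, 0, 0, 0, 0, 0.7],
    [0, 0, 0, 0, 0, 0, 0.7]
  ]
}}

```text
t: 9.35
ee_pos: [0.6348, -0.197, 0.2188]
orientation: [1.93, 2.478, 0.003]
wrist_force: [0.3, -0.1, 1.3]
finger_gap: 0.3
```

```bash
python3 -c "
from h import *
st()
rows([.6345,-.1997,.182],np.radians(14.1),2,45,.7)
p,d=camera('wrist'); cv2.imwrite('pics/w6.png',cv2.resize(p[150:384,130:380],None,fx=2.4,fy=2.4))"
```

```text
t 9.35 p [ 0.6348 -0.197   0.2188] F [ 0.26 -0.15  1.25] T [-0.063 -0.105  0.006] gap mm 27.91 yaw 14.18 tilt [0.0018 0.0007]
[0.002, -0.0, 0.001, -2.5, -1.1, 36.8, 0.7]
[0.0, 0.0, 0.0, 0.0, 0.0, 0.0, 0.7]
```

View pics/w6.png

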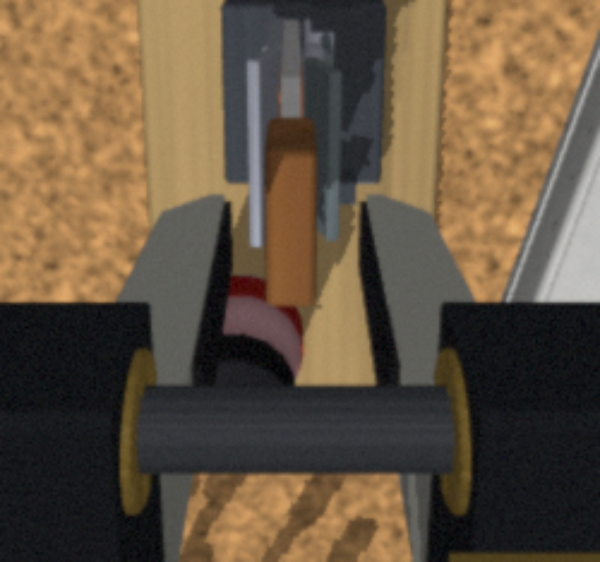

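>>> {"method": "drive_tool", "body": {
  "steps": [
    [0.002, 0, 0.001, -1.5, -1.1, 20, 0.7],
    [0, 0, 0, 0, 0, 16, 0.7],
    [0, 0, 0, 0, 0, 0, 0.8],
    [0, 0, 0, 0, 0, 0, 0.82],
    [0, 0, 0, 0, 0, 0, 0.82]
  ],
  "force": 10
}}

```text
t: 9.9
ee_pos: [0.6361, -0.1957, 0.1872]
orientation: [1.924, 2.478, 0.003]
wrist_force: [-1.0, -0.3, -0.3]
finger_gap: 0.183
```

```bash
python3 -c "
from h import *
st()
rows([.6345,-.1997,.182],np.radians(14.1),2,45,.7)
p,d=camera('wrist'); cv2.imwrite('pics/w7.png',cv2.resize(p[150:384,130:380],None,fx=2.4,fy=2.4))"
```

```text
t 9.9 p [ 0.6361 -0.1957  0.1872] F [-0.99 -0.3  -0.28] T [ 0.017  0.075 -0.007] gap mm 17.07 yaw 14.34 tilt [ 0.0049 -0.0011]
[0.004, 0.002, 0.004, -3.5, -2.6, 5.2, 0.7]
[0.0, 0.0, 0.0, 0.0, 0.0, 0.0, 0.7]
```

View pics/w7.png

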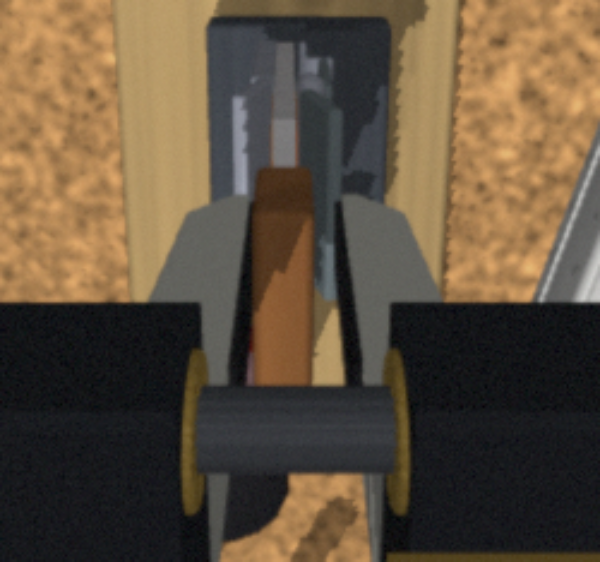

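>>> {"method": "drive_tool", "body": {
  "steps": [
    [0.004, 0.002, 0.004, -3.5, -2.4, 5, 0.82],
    [0, 0, 0, 0, 0, 0, 0.82]
  ]
}}

```text
t: 10.15
ee_pos: [0.6352, -0.2003, 0.1835]
orientation: [1.93, 2.475, 0.001]
wrist_force: [0.4, 0.1, -0.4]
finger_gap: 0.184
```

```bash
python3 -c "
from h import *
st()
rows([.6345,-.1997,.182],np.radians(14.1),1,45,.7)
p,d=camera('wrist'); cv2.imwrite('pics/w8.png',cv2.resize(p[150:384,130:380],None,fx=2.4,fy=2.4))"
```

```text
t 10.15 p [ 0.6352 -0.2003  0.1835] F [ 0.37  0.08 -0.44] T [-0.064 -0.079  0.01 ] gap mm 17.1 yaw 14.1 tilt [ 0.0023 -0.0011]
[0.002, 0.002, 0.0, 0.7, -0.5, 1.5, 0.7]
```

View pics/w8.png

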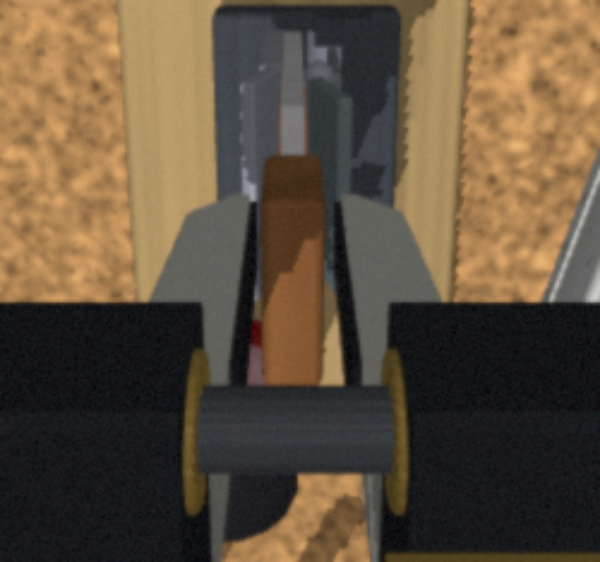

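>>> {"method": "drive_tool", "body": {
  "steps": [
    [0.002, 0.002, 0, 0.7, -0.9, 1, 0.82],
    [0, 0, 0, 0, 0, 0, 0.82],
    [0, 0, 0, 0, 0, 0, 1],
    [0, 0, 0, 0, 0, 0, 1],
    [0, 0, 0, 0, 0, 0, 1]
  ],
  "force": 10
}}

```text
t: 10.7
ee_pos: [0.6346, -0.2, 0.1835]
orientation: [1.932, 2.476, 0.001]
wrist_force: [0.4, -0.6, 0.9]
finger_gap: 0.131
```

```bash
python3 -c "
from h import *
st()"
```

```text
t 10.7 p [ 0.6346 -0.2     0.1835] F [ 0.38 -0.63  0.9 ] T [-0.058 -0.104 -0.002] gap mm 12.16 yaw 14.08 tilt [0.0013 0.0002]
```

>>> {"method": "drive_tool", "body": {
  "steps": [
    [0, 0, 0, 0, 0, 0, 1],
    [0, 0, 0, 0, 0, -0.4, 1]
  ],
  "force": 30
}}

```text
t: 10.9
ee_pos: [0.6346, -0.2, 0.1836]
orientation: [1.932, 2.476, 0.001]
wrist_force: [0.9, -0.4, -3.5]
finger_gap: 0.126
```

```bash
python3 -c "
from h import *
st()"
```

```text
t 10.9 p [ 0.6346 -0.2     0.1836] F [ 0.89 -0.36 -3.52] T [-0.142 -0.438  0.042] gap mm 11.74 yaw 14.08 tilt [0.0012 0.0002]
```

>>> {"method": "drive_tool", "body": {
  "steps": [
    [0, 0, 0, 0, 0, -0.5, 1],
    [0, 0, 0, 0, 0, -0.5, 1]
  ]
}}

```text
t: 11.1
ee_pos: [0.6346, -0.1999, 0.1839]
orientation: [1.932, 2.477, 0.001]
wrist_force: [2.0, -1.5, -4.2]
finger_gap: 0.125
```

```bash
python3 -c "
from h import *
st()"
```

```text
t 11.1 p [ 0.6346 -0.1999  0.1839] F [ 2.03 -1.48 -4.16] T [-0.126 -0.526  0.012] gap mm 11.64 yaw 14.08 tilt [0.001  0.0004]
```

>>> {"method": "drive_tool", "body": {
  "steps": [
    [0, 0, 0, 0, 0.1, -0.6, 1],
    [0, 0, 0, 0, 0.1, -0.6, 1],
    [0, 0, 0, 0, 0.1, -0.6, 1]
  ]
}}

```text
t: 11.4
ee_pos: [0.6346, -0.1997, 0.1851]
orientation: [-1.932, -2.477, -0.001]
wrist_force: [1.2, 0.1, -3.8]
finger_gap: 0.13
```

```bash
python3 -c "
from h import *
st()"
```

```text
t 11.4 p [ 0.6346 -0.1997  0.1851] F [ 1.18  0.08 -3.82] T [-0.135 -0.269 -0.025] gap mm 12.1 yaw 14.09 tilt [0.     0.0009]
```

Orange slides at about 4 N, so clip_c is the weak one. Drawing it out.

>>> {"method": "drive_tool", "body": {
  "steps": [
    [0, 0, 0, 0, 0, -3, 1],
    [0, 0, 0, 0, 0, -5, 1],
    [0, 0, 0, 0, 0, -8, 1],
    [0, 0, 0, 0, 0, -10, 1],
    [0, 0, 0, 0, 0, -12, 1]
  ]
}}

```text
t: 11.9
ee_pos: [0.6343, -0.1985, 0.224]
orientation: [-1.93, -2.475, -0.002]
wrist_force: [0.6, 0.0, -2.1]
finger_gap: 0.132
```

```bash
python3 -c "
from h import *
st()
rows([.6346,-.1997,.33],np.radians(14.1),2,45,.7)"
```

```text
t 11.9 p [ 0.6343 -0.1985  0.224 ] F [ 0.63  0.02 -2.06] T [ 0.023 -0.205  0.039] gap mm 12.31 yaw 14.11 tilt [-0.0015  0.0032]
[-0.001, -0.003, 0.0, -0.3, -0.0, -45.0, 0.7]
[-0.0, -0.0, -0.0, -0.5, -0.0, -45.0, 0.7]
```

>>> {"method": "drive_tool", "body": {
  "steps": [
    [-0.001, -0.003, 0, -1, 0, -15, 1],
    [0, 0, 0, 0, 0, -20, 1],
    [0, 0, 0, 0, 0, -25, 1],
    [0, 0, 0, 0, 0, -30, 1],
    [0, 0, 0, 0, 0, -8, 1]
  ]
}}

```text
t: 12.4
ee_pos: [0.634, -0.201, 0.3354]
orientation: [1.929, 2.472, -0.001]
wrist_force: [-0.2, -0.7, 0.2]
finger_gap: 0.128
```

```bash
python3 -c "
from h import *
st()
rows([.554,.124,.34],np.radians(14.1),5,40,1)
ci=camera_info('top');p,d=camera('scene'); cv2.imwrite('pics/s2.png',cv2.resize(p[60:280,100:380],None,fx=2.8,fy=2.7))"
```

```text
t 12.4 p [ 0.634  -0.201   0.3354] F [-0.17 -0.69  0.23] T [-0.016 -0.134 -0.029] gap mm 11.94 yaw 14.06 tilt [ 0.0046 -0.0045]
[0.003, 0.005, -0.001, 40.0, 0.2, -0.8, 1]
[0.0, -0.0, -0.0, 40.0, 0.2, -0.5, 1]
[0.0, -0.0, -0.0, 40.0, 0.2, -0.5, 1]
[0.0, 0.0, -0.0, 40.0, 0.2, -0.5, 1]
[0.0, 0.0, -0.0, 40.0, 0.2, -0.5, 1]
```

View pics/s2.png

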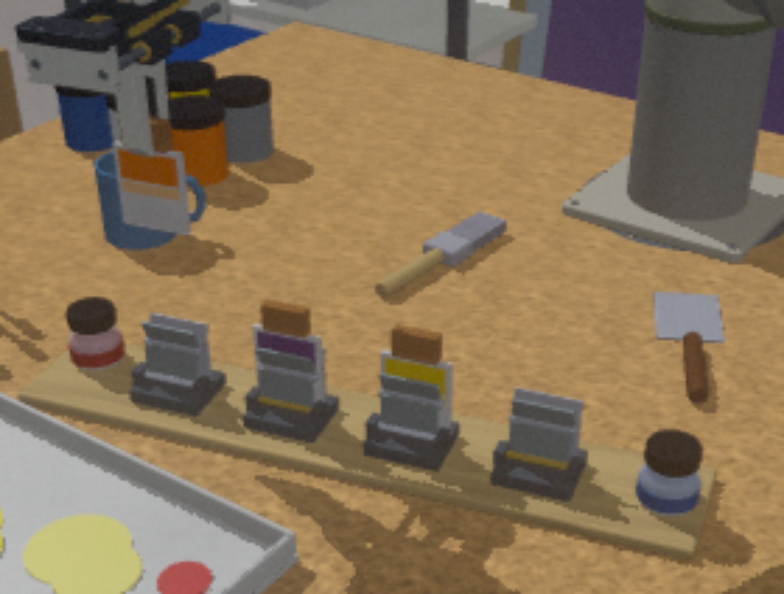

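Orange is held upright and clear at (150,175), with the others standing. Carrying it over to the spare clip.

>>> {"method": "drive_tool", "body": {
  "steps": [
    [0.003, 0.005, -0.001, 25, 0, -1, 1],
    [0, 0, 0, 40, 0, -0.5, 1],
    [0, 0, 0, 40, 0, -0.5, 1],
    [0, 0, 0, 40, 0, -0.5, 1],
    [0, 0, 0, 40, 0, -0.5, 1]
  ]
}}

```text
t: 12.95
ee_pos: [0.5868, -0.0224, 0.3343]
orientation: [-1.943, -2.468, 0.006]
wrist_force: [0.0, 0.1, -0.5]
finger_gap: 0.127
```

```bash
python3 -c "
from h import *
st()
rows([.554,.122,.34],np.radians(14.1),5,40,1)"
```

```text
t 12.95 p [ 0.5868 -0.0224  0.3343] F [ 0.02  0.09 -0.47] T [-0.047 -0.158 -0.039] gap mm 11.8 yaw 13.59 tilt [-0.0028 -0.0027]
[-0.003, 0.002, -0.009, 40.0, 0.5, -1.6, 1]
[-0.0, 0.0, -0.0, 40.0, 0.9, -1.5, 1]
[0.0, 0.0, -0.0, 40.0, 0.9, -1.5, 1]
[0.0, 0.0, -0.0, 28.2, 0.6, -1.1, 1]
[0.0, 0.0, -0.0, 0.0, 0.0, 0.0, 1]
```

>>> {"method": "drive_tool", "body": {
  "steps": [
    [-0.003, 0.002, -0.009, 40, 0.5, -1, 1],
    [0, 0, 0, 40, 1, -1, 1],
    [0, 0, 0, 35, 1, -1, 1],
    [0, 0, 0, 20, 0.5, -1, 1],
    [0, 0, 0, 0, 0, 0, 1]
  ]
}}

```text
t: 13.45
ee_pos: [0.5515, 0.1183, 0.3332]
orientation: [-1.922, -2.477, 0.007]
wrist_force: [-0.5, -0.2, 0.1]
finger_gap: 0.126
```

```bash
python3 -c "
from h import *
st()
rows([.554,.122,.31],np.radians(14.1),2,40,1)"
```

```text
t 13.45 p [0.5515 0.1183 0.3332] F [-0.52 -0.23  0.05] T [-0.023 -0.11  -0.001] gap mm 11.76 yaw 14.38 tilt [-0.0075  0.    ]
[-0.007, -0.002, 0.005, 2.9, 3.5, 23.1, 1]
[-0.0, 0.0, 0.0, 0.0, 0.0, 0.0, 1]
```

>>> {"method": "drive_tool", "body": {
  "steps": [
    [-0.007, -0.002, 0.005, 2.9, 3.5, 23, 1],
    [0, 0, 0, 0, 0, 20, 1],
    [0, 0, 0, 0, 0, 15, 1],
    [0, 0, 0, 0, 0, 0, 1],
    [0, 0, 0, 0, 0, 0, 1]
  ]
}}

```text
t: 13.95
ee_pos: [0.5535, 0.1196, 0.271]
orientation: [-1.932, -2.477, 0.006]
wrist_force: [-0.5, 0.2, -0.1]
finger_gap: 0.128
```

```bash
python3 -c "
from h import *
st()
rows([.554,.122,.27],np.radians(14.1),2,40,1)
p,d=camera('wrist'); cv2.imwrite('pics/w9.png',cv2.resize(p[100:384,100:412],None,fx=2.1,fy=2.1))
p,d=camera('scene'); cv2.imwrite('pics/s3.png',cv2.resize(p[80:280,200:400],None,fx=3,fy=3))"
```

```text
t 13.95 p [0.5535 0.1196 0.271 ] F [-0.52  0.18 -0.08] T [-0.095 -0.141 -0.016] gap mm 11.88 yaw 14.08 tilt [-0.0024 -0.0027]
[-0.003, 0.002, -0.0, 2.2, 1.1, 1.0, 1]
[-0.0, 0.0, -0.0, 0.0, 0.0, 0.0, 1]
```

View pics/w9.png

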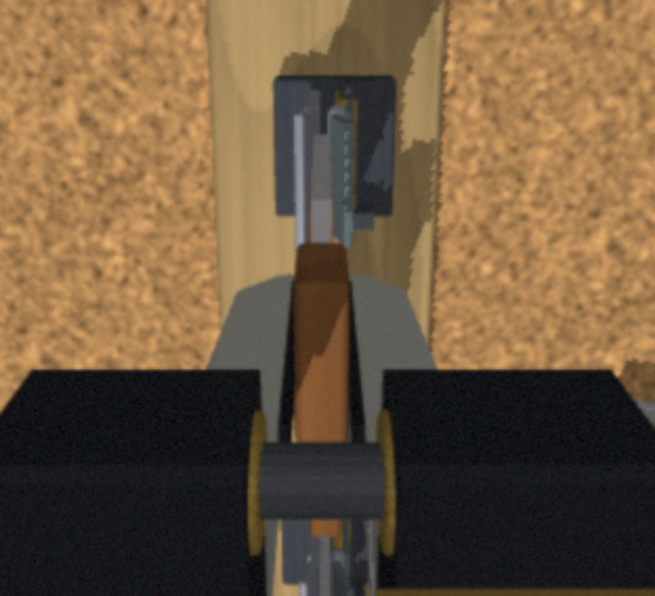

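View pics/s3.png

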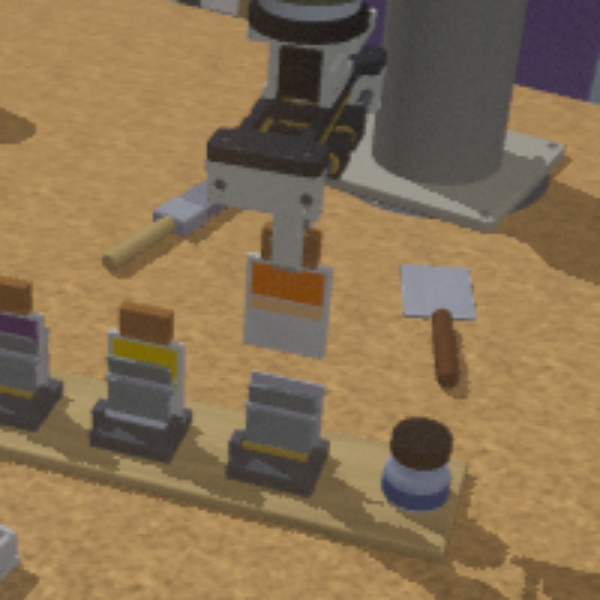

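Column-wise, the scene view shows the card's lower edge (245–327) right over the clip (249–324). In the wrist view the card edge (322) lies between the lips (295–355). Lowering gently.

>>> {"method": "drive_tool", "body": {
  "steps": [
    [-0.003, 0.002, 0, 0.8, 0.7, 12, 1],
    [0, 0, 0, 0, 0, 8, 1],
    [0, 0, 0, 0, 0, 4, 1],
    [0, 0, 0, 0, 0, 4, 1],
    [0, 0, 0, 0, 0, 3, 1]
  ],
  "force": 40
}}

```text
t: 14.55
ee_pos: [0.5556, 0.1205, 0.2406]
orientation: [1.931, 2.474, 0.006]
wrist_force: [-0.4, -0.6, -0.2]
finger_gap: 0.125
```

```bash
python3 -c "
from h import *
st()
rows([.554,.121,.23],np.radians(14.1),2,40,1)"
```

```text
t 14.55 p [0.5556 0.1205 0.2406] F [-0.38 -0.6  -0.19] T [-0.03  -0.11  -0.027] gap mm 11.65 yaw 14.06 tilt [0.0052 0.0008]
[0.005, 0.0, -0.001, 0.9, -1.5, 10.6, 1]
[-0.0, 0.0, 0.0, 0.0, 0.0, 0.0, 1]
```

>>> {"method": "drive_tool", "body": {
  "steps": [
    [0.005, 0, -0.001, 0.5, -1.3, 3, 1],
    [0, 0, 0, 0, 0, 2, 1],
    [0, 0, 0, 0, 0, 2, 1]
  ]
}}

```text
t: 14.85
ee_pos: [0.5541, 0.1208, 0.2329]
orientation: [1.931, 2.478, -0.001]
wrist_force: [0.1, 0.2, -0.4]
finger_gap: 0.125
```

```bash
python3 -c "
from h import *
st()
rows([.554,.121,.23],np.radians(14.1),1,40,1)
p,d=camera('wrist'); cv2.imwrite('pics/w10.png',cv2.resize(p[100:384,100:412],None,fx=2.1,fy=2.1))
p,d=camera('scene'); cv2.imwrite('pics/s4.png',cv2.resize(p[80:280,200:400],None,fx=3,fy=3))"
```

```text
t 14.85 p [0.5541 0.1208 0.2329] F [ 0.06  0.24 -0.4 ] T [-0.049 -0.13  -0.036] gap mm 11.66 yaw 14.14 tilt [-0.0002 -0.0006]
[-0.0, 0.0, 0.001, 0.2, -0.0, 2.9, 1]
```

View pics/w10.png

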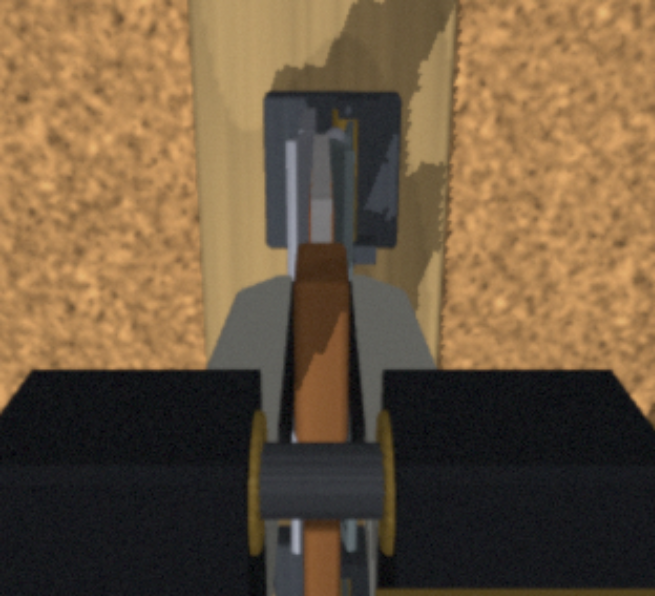

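View pics/s4.png

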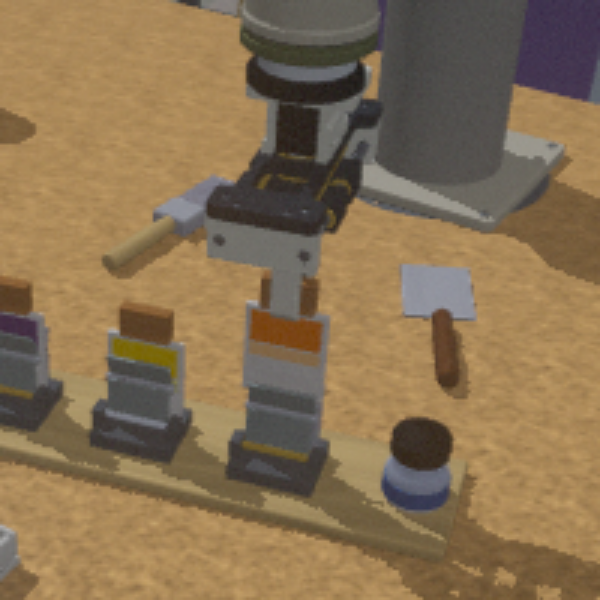

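The card edge is inside the mouth and centred (322 against the lips at 290–352). Pushing in small steps.

>>> {"method": "drive_tool", "body": {
  "steps": [
    [0, 0, 0, 0, 0, 2, 1],
    [0, 0, 0, 0, 0, 2, 1],
    [0, 0, 0, 0, 0, 2, 1],
    [0, 0, 0, 0, 0, 2, 1]
  ]
}}

```text
t: 15.35
ee_pos: [0.5542, 0.1207, 0.225]
orientation: [1.931, 2.477, -0.0]
wrist_force: [-2.1, -0.3, 2.1]
finger_gap: 0.126
```

```bash
python3 -c "
from h import *
st()
rows([.554,.121,.184],np.radians(14.1),1,60,1)"
```

```text
t 15.35 p [0.5542 0.1207 0.225 ] F [-2.12 -0.33  2.13] T [-0.169  0.585  0.018] gap mm 11.76 yaw 14.13 tilt [ 0.0003 -0.0005]
[0.0, 0.001, 0.0, 0.3, -0.1, 41.0, 1]
```

>>> {"method": "drive_tool", "body": {
  "steps": [
    [0, 0, 0, 0, -0.1, 1.5, 1],
    [0, 0, 0, 0, -0.1, 1.5, 1],
    [0, 0, 0, 0, 0, 1.5, 1]
  ]
}}

```text
t: 15.65
ee_pos: [0.5543, 0.1208, 0.2246]
orientation: [1.93, 2.476, 0.001]
wrist_force: [-7.0, -0.7, 11.4]
finger_gap: 0.124
```

```bash
python3 -c "
from h import *
st()
rows([.554,.121,.184],np.radians(14.1),1,60,1)"
```

```text
t 15.65 p [0.5543 0.1208 0.2246] F [-7.   -0.65 11.43] T [-0.315  1.548 -0.023] gap mm 11.57 yaw 14.13 tilt [ 0.0019 -0.0005]
[0.002, 0.001, 0.001, 0.3, -0.3, 40.6, 1]
```

>>> {"method": "drive_tool", "body": {
  "steps": [
    [0, 0, 0, 0, -0.5, 1.8, 1],
    [0, 0, 0, 0, -0.5, 2, 1]
  ]
}}

```text
t: 15.85
ee_pos: [0.5539, 0.1207, 0.2245]
orientation: [1.929, 2.475, 0.004]
wrist_force: [-5.9, -1.3, 13.6]
finger_gap: 0.124
```

```bash
python3 -c "
from h import *
st()
rows([.554,.121,.184],np.radians(14.1),1,60,1)"
```

```text
t 15.85 p [0.5539 0.1207 0.2245] F [-5.86 -1.28 13.58] T [-0.225  1.353 -0.094] gap mm 11.57 yaw 14.14 tilt [ 0.0042 -0.0002]
[0.004, 0.001, 0.001, 0.3, 0.0, 40.5, 1]
```

>>> {"method": "drive_tool", "body": {
  "steps": [
    [0.004, 0, 0, 0, -0.4, 2.4, 1],
    [0, 0, 0, 0, -0.3, 2.6, 1]
  ]
}}

```text
t: 16.05
ee_pos: [0.5542, 0.1207, 0.2244]
orientation: [1.929, 2.475, 0.003]
wrist_force: [-8.8, -1.8, 18.3]
finger_gap: 0.127
```

```bash
python3 -c "
from h import *
st()
rows([.554,.121,.184],np.radians(14.1),1,60,1)"
```

```text
t 16.05 p [0.5542 0.1207 0.2244] F [-8.85 -1.82 18.3 ] T [-0.348  1.931  0.003] gap mm 11.77 yaw 14.15 tilt [ 0.0042 -0.0006]
[0.004, 0.002, 0.001, 0.4, -0.3, 40.4, 1]
```

>>> {"method": "drive_tool", "body": {
  "steps": [
    [0.004, 0.001, 0, 0, -1.5, 1.5, 1],
    [0, 0, 0, 0, -1.5, 1.5, 1]
  ]
}}

```text
t: 16.25
ee_pos: [0.553, 0.1204, 0.2245]
orientation: [1.928, 2.475, 0.006]
wrist_force: [1.8, 1.0, 6.2]
finger_gap: 0.127
```

```bash
python3 -c "
from h import *
st()
rows([.554,.121,.184],np.radians(14.1),1,60,1)"
```

```text
t 16.25 p [0.553  0.1204 0.2245] F [1.83 1.01 6.21] T [ 0.256 -0.421 -0.009] gap mm 11.83 yaw 14.15 tilt [0.0059 0.0005]
[0.006, 0.001, 0.001, 0.4, 0.9, 40.5, 1]
```

>>> {"method": "drive_tool", "body": {
  "steps": [
    [0.004, 0.001, 0, 0, 0, 2, 1],
    [0, 0, 0, 0, 0, 2.3, 1]
  ]
}}

```text
t: 16.45
ee_pos: [0.5541, 0.1205, 0.2244]
orientation: [1.928, 2.475, 0.007]
wrist_force: [-8.9, -1.9, 17.6]
finger_gap: 0.126
```

```bash
python3 -c "
from h import *
st()
rows([.554,.121,.184],np.radians(14.1),1,60,1)"
```

```text
t 16.45 p [0.5541 0.1205 0.2244] F [-8.92 -1.87 17.6 ] T [-0.434  2.073  0.043] gap mm 11.71 yaw 14.15 tilt [0.006  0.0009]
[0.006, 0.001, 0.001, 0.5, -0.2, 40.4, 1]
```

The side force comes from the arm's compliance coupling: the push tilts outward. Compensating with y ≈ −0.75·z.

>>> {"method": "drive_tool", "body": {
  "steps": [
    [0.004, 0.001, 0, 0, -2.2, 3, 1],
    [0, 0, 0, 0, -2.2, 3, 1]
  ]
}}

```text
t: 16.65
ee_pos: [0.5525, 0.1201, 0.2243]
orientation: [1.926, 2.473, 0.014]
wrist_force: [-1.9, 0.8, 16.2]
finger_gap: 0.126
```

```bash
python3 -c "
from h import *
st()
rows([.554,.121,.184],np.radians(14.1),1,60,1)"
```

```text
t 16.65 p [0.5525 0.1201 0.2243] F [-1.89  0.76 16.2 ] T [ 0.179  0.381 -0.001] gap mm 11.73 yaw 14.16 tilt [0.0108 0.0026]
[0.011, 0.0, 0.001, 0.5, 1.2, 40.4, 1]
```

>>> {"method": "drive_tool", "body": {
  "steps": [
    [0.015, 0, 0, 0, -1.8, 3.6, 1],
    [0.01, 0, 0, 0, -1.8, 3.6, 1]
  ]
}}

```text
t: 16.85
ee_pos: [0.5537, 0.1204, 0.2244]
orientation: [1.93, 2.477, 0.001]
wrist_force: [0.5, 1.7, 15.6]
finger_gap: 0.124
```

```bash
python3 -c "
from h import *
st()
rows([.554,.121,.184],np.radians(14.1),1,60,1)
p,d=camera('wrist'); cv2.imwrite('pics/w11.png',cv2.resize(p[100:384,100:412],None,fx=2.1,fy=2.1))
p,d=camera('scene'); cv2.imwrite('pics/s5.png',cv2.resize(p[150:270,230:350],None,fx=5,fy=5))"
```

```text
t 16.85 p [0.5537 0.1204 0.2244] F [ 0.48  1.7  15.62] T [ 0.412 -0.265 -0.05 ] gap mm 11.56 yaw 14.16 tilt [ 0.0017 -0.0003]
[0.002, 0.001, 0.001, 0.5, 0.4, 40.4, 1]
```

View pics/w11.png

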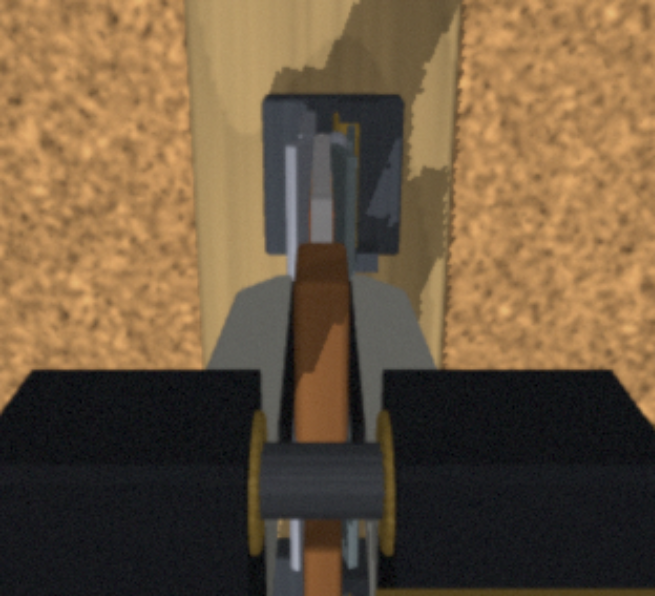

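View pics/s5.png

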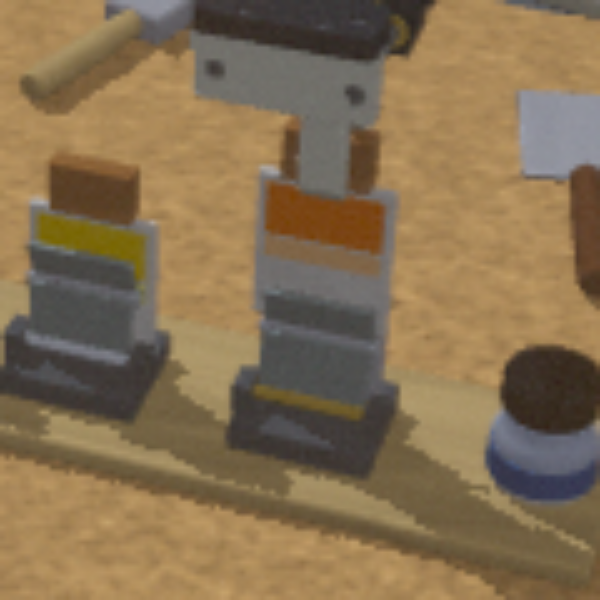

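The card is well lined up in the mouth and just needs more force (8–20 N is expected).

>>> {"method": "drive_tool", "body": {
  "steps": [
    [0.004, 0, 0, 0, -1.8, 4, 1],
    [0.006, 0, 0, 0, -2, 4.5, 1]
  ]
}}

```text
t: 17.15
ee_pos: [0.5539, 0.1205, 0.2241]
orientation: [1.928, 2.476, 0.004]
wrist_force: [-5.0, 1.1, 23.6]
finger_gap: 0.123
```

```bash
python3 -c "
from h import *
st()
rows([.554,.121,.184],np.radians(14.1),1,60,1)"
```

```text
t 17.15 p [0.5539 0.1205 0.2241] F [-5.03  1.14 23.58] T [ 0.111  1.206 -0.007] gap mm 11.43 yaw 14.18 tilt [ 0.0045 -0.0003]
[0.004, 0.001, 0.001, 0.5, 0.1, 40.1, 1]
```

Both lips are wedging the edge: the fixed lip adds friction without giving way. I'll bias toward the sprung jaw (+y) so it opens while I push less.

>>> {"method": "drive_tool", "body": {
  "steps": [
    [0.004, 0, 0, 0, 1.0, 1.5, 1],
    [0.003, 0, 0, 0, 1.5, 1.5, 1]
  ]
}}

```text
t: 17.35
ee_pos: [0.5557, 0.1211, 0.2242]
orientation: [-1.93, -2.478, 0.006]
wrist_force: [-8.7, -2.5, 14.4]
finger_gap: 0.127
```

```bash
python3 -c "
from h import *
st()
rows([.554,.121,.184],np.radians(14.1),1,60,1)"
```

```text
t 17.35 p [0.5557 0.1211 0.2242] F [-8.72 -2.53 14.41] T [-0.502  2.195 -0.022] gap mm 11.83 yaw 14.18 tilt [-0.0028 -0.0023]
[-0.003, 0.002, 0.001, 0.4, -1.6, 40.2, 1]
```

>>> {"method": "drive_tool", "body": {
  "steps": [
    [-0.003, 0.002, 0, 0, 1.2, 2, 1],
    [-0.003, 0, 0, 0, 1.2, 2, 1]
  ]
}}

```text
t: 17.55
ee_pos: [0.5562, 0.1211, 0.2222]
orientation: [-1.929, -2.478, 0.003]
wrist_force: [-11.0, -2.0, 10.8]
finger_gap: 0.127
```

```bash
python3 -c "
from h import *
st()
rows([.554,.121,.184],np.radians(14.1),1,60,1)"
```

```text
t 17.55 p [0.5562 0.1211 0.2222] F [-11.05  -2.01  10.82] T [-0.63   2.561 -0.019] gap mm 11.79 yaw 14.2 tilt [-0.0023 -0.0006]
[-0.002, 0.0, 0.002, 0.5, -2.1, 38.2, 1]
```

It's sliding in now. Continuing, and easing the bias back.

>>> {"method": "drive_tool", "body": {
  "steps": [
    [0, 0, 0, 0, 1, 2.2, 1],
    [0, 0, 0, 0, 0.7, 2.2, 1],
    [0, 0, 0, 0, 0.3, 2.2, 1]
  ]
}}

```text
t: 17.85
ee_pos: [0.5568, 0.1211, 0.2218]
orientation: [-1.928, -2.477, 0.007]
wrist_force: [-11.4, -2.7, 18.8]
finger_gap: 0.124
```

```bash
python3 -c "
from h import *
st()
rows([.554,.121,.184],np.radians(14.1),1,60,1)"
```

```text
t 17.85 p [0.5568 0.1211 0.2218] F [-11.38  -2.71  18.8 ] T [-0.467  2.604 -0.046] gap mm 11.56 yaw 14.2 tilt [-0.0048 -0.0019]
[-0.005, 0.001, 0.002, 0.6, -2.5, 37.8, 1]
```

>>> {"method": "drive_tool", "body": {
  "steps": [
    [-0.005, 0.001, 0, 0, -1.5, 2.5, 1],
    [-0.002, 0, 0, 0, -1.5, 2.5, 1]
  ]
}}

```text
t: 18.05
ee_pos: [0.5543, 0.1204, 0.2218]
orientation: [1.928, 2.477, 0.005]
wrist_force: [-4.7, 0.2, 15.9]
finger_gap: 0.125
```

```bash
python3 -c "
from h import *
st()
rows([.554,.121,.184],np.radians(14.1),1,60,1)"
```

```text
t 18.05 p [0.5543 0.1204 0.2218] F [-4.72  0.21 15.85] T [-0.032  1.22  -0.057] gap mm 11.64 yaw 14.2 tilt [0.0041 0.0009]
[0.004, 0.0, 0.002, 0.6, -0.3, 37.8, 1]
```

>>> {"method": "drive_tool", "body": {
  "steps": [
    [0.004, 0, -0.001, 0, 0.5, 2, 1],
    [0, 0, 0, 0, 1.2, 2, 1],
    [0, 0, 0, 0, 1.2, 2, 1]
  ]
}}

```text
t: 18.35
ee_pos: [0.5563, 0.121, 0.2218]
orientation: [1.928, 2.48, -0.0]
wrist_force: [-11.5, -2.2, 20.5]
finger_gap: 0.128
```

```bash
python3 -c "
from h import *
st()
rows([.554,.121,.184],np.radians(14.1),1,60,1)"
```

```text
t 18.35 p [0.5563 0.121  0.2218] F [-11.5   -2.18  20.55] T [-0.63   2.792 -0.012] gap mm 11.93 yaw 14.27 tilt [ 0.0003 -0.0005]
[0.0, 0.001, 0.003, 0.6, -2.3, 37.8, 1]
```

```bash
python3 -c "
from h import *
p,d=camera('scene'); cv2.imwrite('pics/s6.png',cv2.resize(p[150:270,230:350],None,fx=5,fy=5))
p,d=camera('wrist'); cv2.imwrite('pics/w12.png',cv2.resize(p[100:384,100:412],None,fx=2.1,fy=2.1))"
```

```text
(no output)
```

View pics/s6.png

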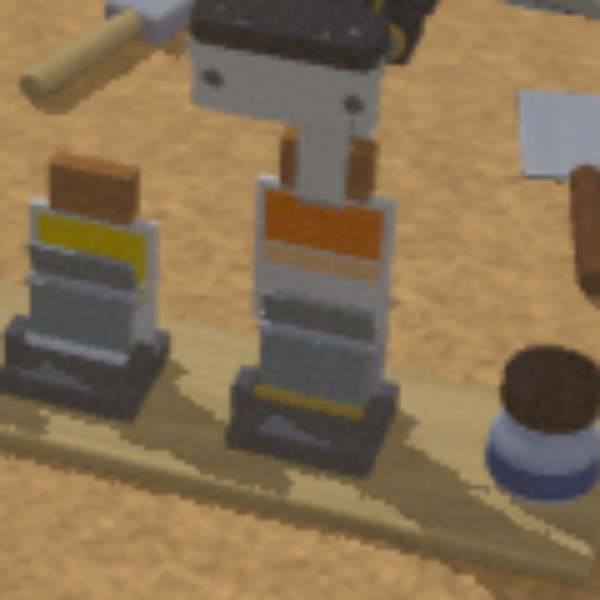

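View pics/w12.png

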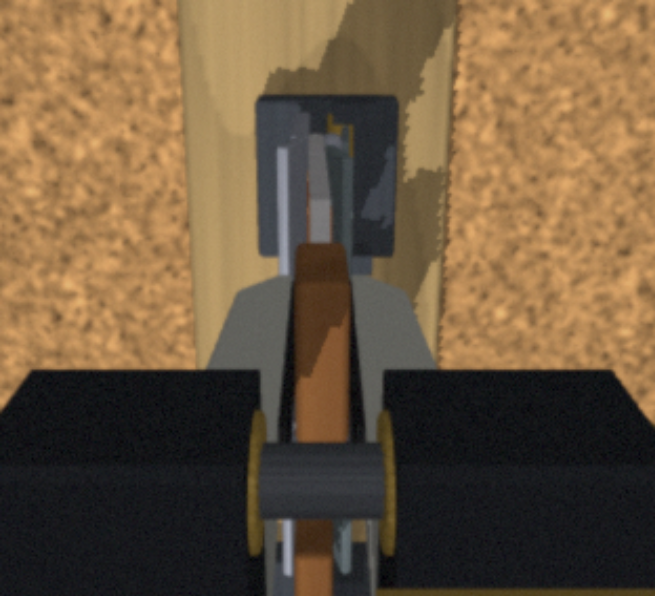

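The card itself did go 2 mm deeper (its top edge moved from row 172 to 180, with no slip in the grip). Now pushing near the slot centre line.

>>> {"method": "drive_tool", "body": {
  "steps": [
    [0, 0, -0.001, 0, -2, 3, 1],
    [0.002, 0, 0, 0, -0.8, 3.5, 1],
    [0.002, 0, 0, 0, -0.5, 3.5, 1]
  ]
}}

```text
t: 18.75
ee_pos: [0.555, 0.1206, 0.2217]
orientation: [1.925, 2.479, 0.003]
wrist_force: [-9.4, -0.6, 23.5]
finger_gap: 0.124
```

```bash
python3 -c "
from h import *
st()
rows([.554,.121,.184],np.radians(14.1),1,60,1)"
```

```text
t 18.75 p [0.555  0.1206 0.2217] F [-9.39 -0.59 23.5 ] T [-0.329  2.284 -0.085] gap mm 11.52 yaw 14.33 tilt [ 0.0039 -0.0004]
[0.004, 0.001, 0.004, 0.6, -1.0, 37.7, 1]
```

>>> {"method": "drive_tool", "body": {
  "steps": [
    [-0.006, 0, 0.003, 0, 1, 2.5, 1],
    [-0.006, 0, 0.003, 0, 1, 2.5, 1],
    [0.006, 0, 0, 0, -1.5, 3, 1],
    [0.006, 0, 0, 0, -1.5, 3, 1]
  ]
}}

```text
t: 19.15
ee_pos: [0.5542, 0.1204, 0.2217]
orientation: [1.93, 2.471, 0.006]
wrist_force: [-4.5, 1.4, 17.2]
finger_gap: 0.125
```

```bash
python3 -c "
from h import *
st()
rows([.554,.121,.184],np.radians(14.1),1,60,1)"
```

```text
t 19.15 p [0.5542 0.1204 0.2217] F [-4.5   1.44 17.24] T [0.103 0.918 0.022] gap mm 11.64 yaw 14.0 tilt [ 0.0074 -0.0006]
[0.007, 0.002, -0.002, 0.7, -0.3, 37.7, 1]
```

>>> {"method": "drive_tool", "body": {
  "steps": [
    [0.007, 0.001, 0, 0, -2.5, 2.5, 1],
    [0.005, 0, 0, 0, -2.5, 3, 1],
    [0.004, 0, 0, 0, -2.5, 3.5, 1]
  ]
}}

```text
t: 19.45
ee_pos: [0.5531, 0.1202, 0.2217]
orientation: [1.928, 2.469, 0.012]
wrist_force: [-1.5, 1.6, 19.0]
finger_gap: 0.13
```

```bash
python3 -c "
from h import *
st()
rows([.554,.121,.184],np.radians(14.1),1,60,1)"
```

```text
t 19.45 p [0.5531 0.1202 0.2217] F [-1.47  1.61 18.98] T [0.309 0.122 0.042] gap mm 12.06 yaw 14.02 tilt [0.0113 0.0007]
[0.011, 0.002, -0.001, 0.6, 0.7, 37.7, 1]
```

>>> {"method": "drive_tool", "body": {
  "steps": [
    [0.008, 0.002, -0.001, 0.3, 0.5, -1, 1],
    [0, 0, 0, 0, 0, 0, 1]
  ]
}}

```text
t: 19.65
ee_pos: [0.5539, 0.1206, 0.2225]
orientation: [1.931, 2.475, 0.005]
wrist_force: [0.4, 0.2, 3.0]
finger_gap: 0.127
```

```bash
python3 -c "
from h import *
o=st()
rows([.554,.121,.184],np.radians(14.1),1,60,1)
C=R.from_rotvec(o['orientation']).as_matrix(); b=o['ee_pos']+C[:,2]*.157; print(b, b[0]*.9699+b[1]*.2436)"
```

```text
t 19.65 p [0.5539 0.1206 0.2225] F [0.38 0.23 3.  ] T [-0.105 -0.069  0.003] gap mm 11.8 yaw 14.08 tilt [0.0045 0.0007]
[0.005, 0.0, -0.0, 0.4, 0.1, 38.5, 1]
[0.55457342 0.12067957 0.06554442] 0.5672782996362439
```

>>> {"method": "drive_tool", "body": {
  "steps": [
    [0.004, 0, 0, 0, 0, 1, 1],
    [0.008, 0, 0, 0, -1.5, 3, 1],
    [0.01, 0, 0, 0, -2, 4, 1],
    [0.01, 0, 0, 0, -2, 4.5, 1]
  ]
}}

```text
t: 20.05
ee_pos: [0.5556, 0.1208, 0.2219]
orientation: [-1.931, -2.475, 0.009]
wrist_force: [-1.7, 1.2, 23.8]
finger_gap: 0.125
```

```bash
cat >> h.py <<'E'
def bot():
    o=st(); rows([.554,.121,.184],np.radians(14.1),1,60,1)
    C=R.from_rotvec(o['orientation']).as_matrix(); b=o['ee_pos']+C[:,2]*.157; print('bot',b.round(4), (b[0]*.9699+b[1]*.2436).round(4))
E
python3 -c "
from h import *
bot()"
```

```text
t 20.05 p [0.5556 0.1208 0.2219] F [-1.7   1.19 23.8 ] T [0.309 0.262 0.041] gap mm 11.6 yaw 14.08 tilt [-0.0057 -0.0029]
[-0.006, 0.001, -0.0, 0.6, -1.3, 37.9, 1]
bot [0.5547 0.1204 0.0649] 0.5673
```

>>> {"method": "drive_tool", "body": {
  "steps": [
    [-0.004, 0, 0, 0, 1, 1.2, 1],
    [-0.006, 0, 0, 0, 1.8, 1.2, 1],
    [-0.006, 0, 0, 0, 2.4, 1.2, 1],
    [-0.006, 0, 0, 0, 2.4, 1.6, 1]
  ]
}}

```text
t: 20.45
ee_pos: [0.5591, 0.1218, 0.2215]
orientation: [1.929, 2.474, 0.004]
wrist_force: [-12.3, -4.5, 20.3]
finger_gap: 0.134
```

```bash
python3 -c "
from h import *
bot()"
```

```text
t 20.45 p [0.5591 0.1218 0.2215] F [-12.31  -4.54  20.33] T [-0.825  3.074 -0.028] gap mm 12.5 yaw 14.1 tilt [ 0.0047 -0.0007]
[0.004, 0.002, 0.0, 0.6, -5.3, 37.4, 1]
bot [0.5599 0.1216 0.0645] 0.5727
```

```bash
python3 -c "
from h import *
p,d=camera('scene'); cv2.imwrite('pics/s7.png',cv2.resize(p[150:270,230:350],None,fx=5,fy=5))
p,d=camera('wrist'); cv2.imwrite('pics/w13.png',cv2.resize(p[120:384,180:330],None,fx=3.9,fy=2.2))
p,d=camera('top'); cv2.imwrite('pics/t7.png',cv2.resize(p[150:230,150:260],None,fx=7,fy=7))"
```

```text
(no output)
```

View pics/s7.png

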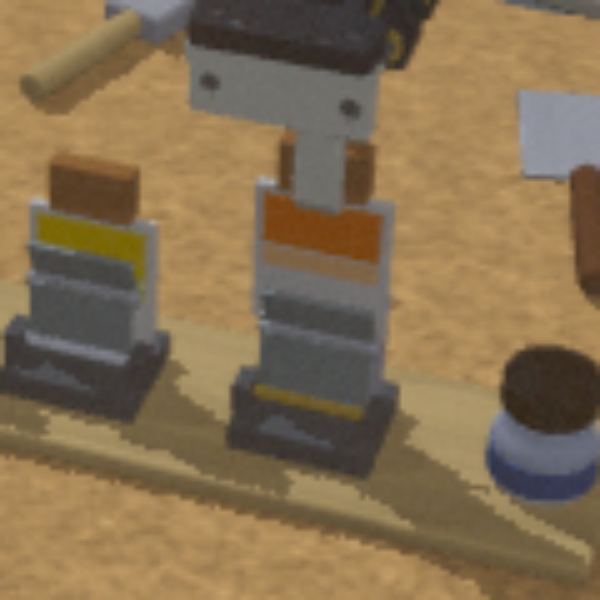

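View pics/w13.png

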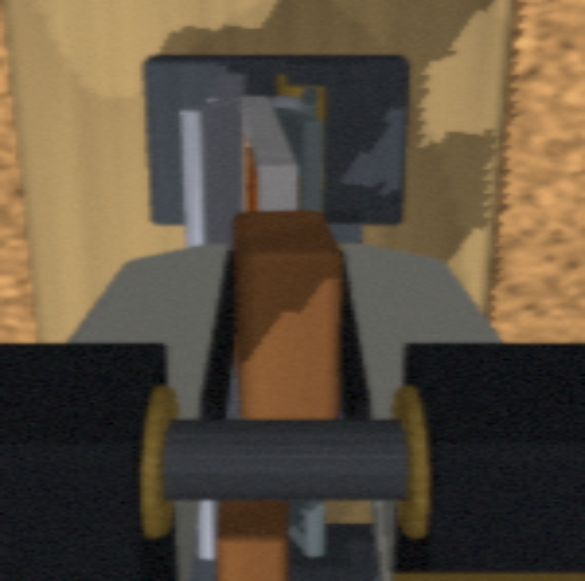

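The card has pivoted in the grip (its bottom stays left while the grip is right), so side bias is the wrong remedy. Unloading, squaring up, then a firm vertical push.

>>> {"method": "drive_tool", "body": {
  "steps": [
    [0.004, 0.002, 0, 0.3, -3, -2, 1],
    [0.002, 0, 0, 0, -2.4, -0.5, 1],
    [0, 0, 0, 0, 0, 0, 1]
  ],
  "force": 55
}}

```text
t: 20.9
ee_pos: [0.5543, 0.1207, 0.2224]
orientation: [-1.932, -2.477, -0.0]
wrist_force: [2.4, 0.7, 1.3]
finger_gap: 0.128
```

```bash
python3 -c "
from h import *
bot()
p,d=camera('wrist'); cv2.imwrite('pics/w14.png',cv2.resize(p[120:384,180:330],None,fx=3.9,fy=2.2))
"
```

```text
t 20.9 p [0.5543 0.1207 0.2224] F [2.43 0.66 1.28] T [ 0.098 -0.69  -0.015] gap mm 11.93 yaw 14.08 tilt [-0.      0.0002]
[0.0, -0.0, -0.0, 0.4, -0.2, 38.4, 1]
bot [0.5543 0.1207 0.0654] 0.567
```

View pics/w14.png

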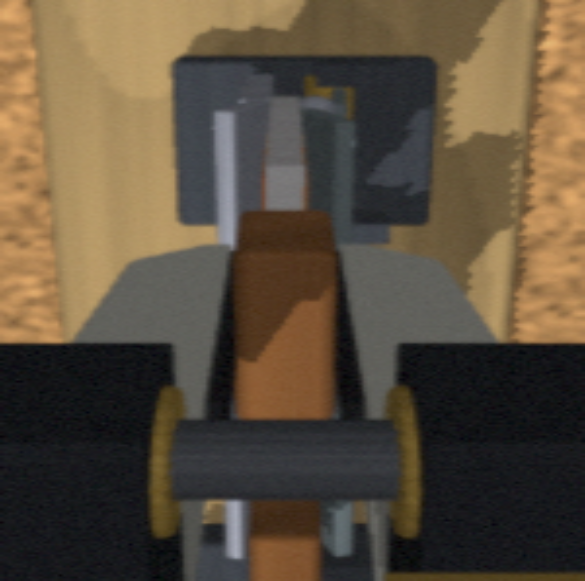

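Card vertical and centred (285 against a lip centre of 286). Ramping a vertical push.

>>> {"method": "drive_tool", "body": {
  "steps": [
    [0.002, 0, 0, 0, -1.2, 2, 1],
    [0.005, 0, 0, 0, -2, 3.5, 1],
    [0.005, 0, 0, 0, -2.5, 4.5, 1],
    [0.005, 0, 0, 0, -2.8, 5, 1]
  ]
}}

```text
t: 21.35
ee_pos: [0.5538, 0.1204, 0.2219]
orientation: [1.929, 2.473, 0.007]
wrist_force: [-3.2, 1.1, 26.6]
finger_gap: 0.125
```

```bash
python3 -c "
from h import *
bot()"
```

```text
t 21.35 p [0.5538 0.1204 0.2219] F [-3.17  1.1  26.6 ] T [ 0.292  0.545 -0.041] gap mm 11.66 yaw 14.09 tilt [0.0067 0.0007]
[0.007, 0.001, -0.0, 0.6, 0.1, 37.9, 1]
bot [0.5548 0.1205 0.0649] 0.5675
```

Still held at 26 N. Rather than push harder, I'll saw the card slightly along the slot (tool x) under a moderate push, to break the friction.

>>> {"method": "drive_tool", "body": {
  "steps": [
    [0.007, 0, 0, 3, -1.5, 3, 1],
    [0.002, 0, 0, 3, -1.5, 3, 1],
    [0.002, 0, 0, -4, -1.5, 3, 1],
    [0.002, 0, 0, -4, -1.5, 3, 1]
  ]
}}

```text
t: 21.75
ee_pos: [0.5536, 0.1174, 0.2209]
orientation: [1.927, 2.47, 0.009]
wrist_force: [-2.2, 10.7, 11.3]
finger_gap: 0.123
```

```bash
python3 -c "
from h import *
bot()"
```

```text
t 21.75 p [0.5536 0.1174 0.2209] F [-2.24 10.74 11.28] T [2.378 0.453 0.038] gap mm 11.44 yaw 14.08 tilt [ 0.0108 -0.0011]
[0.01, 0.004, -0.0, 3.5, 0.9, 36.9, 1]
bot [0.5553 0.1172 0.0639] 0.5672
```

It works: 1 mm deeper at lower force. Continuing.

>>> {"method": "drive_tool", "body": {
  "steps": [
    [0.008, 0.002, 0, 4, -1.2, 3, 1],
    [0.004, 0, 0, 5, -1.5, 3, 1],
    [0.002, 0, 0, -4, -1.5, 3, 1],
    [0.002, 0, 0, -5, -1.5, 3, 1]
  ]
}}

```text
t: 22.15
ee_pos: [0.5536, 0.1167, 0.2181]
orientation: [1.927, 2.469, 0.01]
wrist_force: [-0.1, 9.8, 7.3]
finger_gap: 0.124
```

```bash
python3 -c "
from h import *
bot()"
```

```text
t 22.15 p [0.5536 0.1167 0.2181] F [-0.07  9.83  7.27] T [ 2.349 -0.025  0.048] gap mm 11.52 yaw 14.07 tilt [ 0.0114 -0.001 ]
[0.011, 0.004, -0.0, 4.2, 1.1, 34.1, 1]
bot [0.5553 0.1165 0.0611] 0.567
```

>>> {"method": "drive_tool", "body": {
  "steps": [
    [0.01, 0.003, 0, 4, -0.8, 3, 1],
    [0.003, 0, 0, 4, -1.5, 3, 1],
    [0.003, 0, 0, -1, -1.5, 3, 1],
    [0.003, 0, 0, 1, -1.5, 3, 1]
  ]
}}

```text
t: 22.55
ee_pos: [0.553, 0.1209, 0.2155]
orientation: [1.927, 2.466, 0.003]
wrist_force: [-0.4, -1.0, 13.6]
finger_gap: 0.125
```

```bash
python3 -c "
from h import *
bot()"
```

```text
t 22.55 p [0.553  0.1209 0.2155] F [-0.38 -1.03 13.56] T [-0.373 -0.093  0.053] gap mm 11.66 yaw 14.01 tilt [ 0.0107 -0.0061]
[0.009, 0.009, -0.002, 0.1, 0.7, 31.5, 1]
bot [0.5546 0.12   0.0585] 0.5672
```

>>> {"method": "drive_tool", "body": {
  "steps": [
    [0.01, 0.008, -0.001, 0, -1, 3.5, 1],
    [0.008, 0, 0, 0, -1.2, 4, 1],
    [0.006, 0, 0, 0, -1.2, 4, 1]
  ]
}}

```text
t: 22.85
ee_pos: [0.5546, 0.1203, 0.2134]
orientation: [1.932, 2.475, -0.004]
wrist_force: [-1.5, 0.5, 15.8]
finger_gap: 0.125
```

```bash
python3 -c "
from h import *
bot()"
```

```text
t 22.85 p [0.5546 0.1203 0.2134] F [-1.46  0.46 15.79] T [0.235 0.314 0.003] gap mm 11.66 yaw 14.06 tilt [ 0.0001 -0.0031]
[-0.001, 0.003, -0.001, 1.0, -0.4, 29.4, 1]
bot [0.5546 0.1198 0.0564] 0.5671
```

Sliding steadily at about 16 N, nearly upright with little side load. Continuing.

>>> {"method": "drive_tool", "body": {
  "steps": [
    [0, 0.003, 0, 0.5, -1.6, 4, 1],
    [0.004, 0, 0, 0, -1.5, 4, 1],
    [0.004, 0, 0, 0, -1.5, 4, 1],
    [0.004, 0, 0, 0, -1.5, 4, 1]
  ]
}}

```text
t: 23.25
ee_pos: [0.5541, 0.1199, 0.2094]
orientation: [1.931, 2.473, 0.003]
wrist_force: [-1.2, -0.7, 15.6]
finger_gap: 0.127
```

```bash
python3 -c "
from h import *
bot()"
```

```text
t 23.25 p [0.5541 0.1199 0.2094] F [-1.17 -0.72 15.63] T [0.093 0.302 0.005] gap mm 11.85 yaw 14.05 tilt [ 0.0042 -0.0011]
[0.004, 0.002, -0.001, 1.1, 0.1, 25.4, 1]
bot [0.5547 0.1197 0.0524] 0.5672
```

>>> {"method": "drive_tool", "body": {
  "steps": [
    [0.005, 0.002, 0, 0.5, -1.6, 4.6, 1],
    [0.004, 0, 0, 0, -1.6, 4.6, 1],
    [0.004, 0, 0, 0, -1.6, 4.6, 1],
    [0.004, 0, 0, 0, -1.6, 4.6, 1],
    [0.004, 0, 0, 0, -1.6, 4.6, 1]
  ]
}}

```text
t: 23.75
ee_pos: [0.5539, 0.1196, 0.2021]
orientation: [1.929, 2.472, 0.005]
wrist_force: [-0.9, -0.3, 15.4]
finger_gap: 0.125
```

```bash
python3 -c "
from h import *
bot()"
```

```text
t 23.75 p [0.5539 0.1196 0.2021] F [-0.87 -0.31 15.38] T [0.087 0.288 0.01 ] gap mm 11.59 yaw 14.06 tilt [ 0.0063 -0.0011]
[0.006, 0.003, -0.001, 1.4, 0.4, 18.1, 1]
bot [0.5549 0.1194 0.0451] 0.5672
```

>>> {"method": "drive_tool", "body": {
  "steps": [
    [0.006, 0.002, 0, 0.8, -1.4, 4.6, 1],
    [0.005, 0, 0, 0, -1.4, 4.6, 1],
    [0.005, 0, 0, 0, -1.4, 4.6, 1],
    [0.005, 0, 0, 0, -1.4, 4.6, 1],
    [0.005, 0, 0, 0, -1.4, 4.6, 1]
  ]
}}

```text
t: 24.25
ee_pos: [0.5545, 0.1196, 0.1944]
orientation: [1.93, 2.474, -0.001]
wrist_force: [-0.7, 0.6, 15.6]
finger_gap: 0.126
```

```bash
python3 -c "
from h import *
bot()"
```

```text
t 24.25 p [0.5545 0.1196 0.1944] F [-0.72  0.65 15.58] T [ 0.032  0.234 -0.017] gap mm 11.74 yaw 14.07 tilt [ 0.0024 -0.0029]
[0.002, 0.003, -0.001, 1.5, -0.2, 10.4, 1]
bot [0.5549 0.1192 0.0374] 0.5672
```

>>> {"method": "drive_tool", "body": {
  "steps": [
    [0.003, 0.003, 0, 0.8, -1.5, 4.6, 1],
    [0.004, 0, 0, 0, -1.5, 4.6, 1],
    [0.004, 0, 0, 0, -1.5, 4.6, 1],
    [0.004, 0, 0, 0, -1.5, 4.4, 1],
    [0.004, 0, 0, 0, -1.5, 4.2, 1]
  ]
}}

```text
t: 24.75
ee_pos: [0.5544, 0.1194, 0.1867]
orientation: [1.93, 2.473, 0.001]
wrist_force: [-2.0, 0.2, 16.3]
finger_gap: 0.123
```

```bash
python3 -c "
from h import *
bot()"
```

```text
t 24.75 p [0.5544 0.1194 0.1867] F [-2.01  0.16 16.31] T [ 0.097  0.308 -0.03 ] gap mm 11.47 yaw 14.06 tilt [ 0.0039 -0.0023]
[0.003, 0.003, -0.001, 1.7, 0.0, 2.7, 1]
bot [0.555  0.119  0.0297] 0.5673
```

>>> {"method": "drive_tool", "body": {
  "steps": [
    [0.003, 0.002, 0, 0.8, -1.5, 4, 1],
    [0.004, 0, 0, 0, -1.4, 4, 1],
    [0.003, 0, 0, 0, -1.4, 3.8, 1]
  ]
}}

```text
t: 25.05
ee_pos: [0.5542, 0.1194, 0.1834]
orientation: [1.929, 2.472, 0.003]
wrist_force: [-2.4, 0.7, 16.0]
finger_gap: 0.124
```

```bash
python3 -c "
from h import *
bot()"
```

```text
t 25.05 p [0.5542 0.1194 0.1834] F [-2.41  0.66 15.98] T [ 0.174  0.427 -0.017] gap mm 11.52 yaw 14.06 tilt [ 0.0053 -0.002 ]
[0.005, 0.003, -0.001, 1.6, 0.2, -0.6, 1]
bot [0.555  0.1191 0.0264] 0.5673
```

>>> {"method": "drive_tool", "body": {
  "steps": [
    [0.004, 0.002, 0, 0, -1.4, 3.6, 1],
    [0.004, 0, 0, 0, -1.4, 3.6, 1]
  ]
}}

```text
t: 25.25
ee_pos: [0.5543, 0.1193, 0.1831]
orientation: [1.93, 2.474, 0.004]
wrist_force: [-5.4, 0.5, 22.8]
finger_gap: 0.124
```

```bash
python3 -c "
from h import *
bot()"
```

```text
t 25.25 p [0.5543 0.1193 0.1831] F [-5.44  0.52 22.75] T [ 0.004  1.097 -0.005] gap mm 11.53 yaw 14.08 tilt [ 0.0048 -0.0006]
[0.005, 0.002, -0.0, 1.7, 0.1, -0.9, 1]
bot [0.5551 0.1192 0.0261] 0.5674
```

On the floor: it stopped at 0.1831 and the force jumped to 22.8 N. Unloading, then checking before release.

>>> {"method": "drive_tool", "body": {
  "steps": [
    [0.004, 0.001, 0, 0, 0, 0, 1],
    [0, 0, 0, 0, 0, 0, 1],
    [0, 0, 0, 0, 0, 0, 0.7],
    [0, 0, 0, 0, 0, 0, 0.7],
    [0, 0, 0, 0, 0, 0, 0.7]
  ],
  "force": 10
}}

```text
t: 25.75
ee_pos: [0.5532, 0.1191, 0.1819]
orientation: [-1.932, -2.476, 0.004]
wrist_force: [0.2, 0.1, -0.5]
finger_gap: 0.286
```

```bash
python3 -c "
from h import *
bot()"
```

```text
t 25.75 p [0.5532 0.1191 0.1819] F [ 0.22  0.1  -0.46] T [ 0.021 -0.102 -0.038] gap mm 26.59 yaw 14.07 tilt [-0.0027 -0.0012]
[-0.003, 0.0, -0.0, 1.6, 1.2, -2.1, 1]
bot [0.5528 0.1189 0.0249] 0.5651
```

>>> {"method": "drive_tool", "body": {
  "steps": [
    [0, 0, 0, 0, 0, -5, 0.6],
    [0, 0, 0, 0, 0, -15, 0.6],
    [0, 0, 0, 0, 0, -30, 0.6],
    [0, 0, 0, 0, 0, -40, 0.6],
    [0, 0, 0, 0, 0, -40, 0.6]
  ]
}}

```text
t: 26.25
ee_pos: [0.5497, 0.1188, 0.311]
orientation: [-1.925, -2.467, 0.021]
wrist_force: [-0.2, 0.4, 0.3]
finger_gap: 0.402
```

```bash
python3 -c "
from h import *
st()"
```

```text
t 26.25 p [0.5497 0.1188 0.311 ] F [-0.24  0.39  0.27] T [-0.027 -0.116 -0.01 ] gap mm 37.39 yaw 14.07 tilt [-0.0175 -0.003 ]
```

>>> {"method": "drive_tool", "body": {
  "steps": [
    [0, 0, 0, 0, -35, -30, 0.5],
    [0, 0, 0, 0, -35, -20, 0.5],
    [0, 0, 0, 0, -35, 0, 0.5],
    [0, 0, 0, 0, -20, 0, 0.5],
    [0, 0, 0, 0, 0, 0, 0.5]
  ]
}}

```text
t: 26.75
ee_pos: [0.4277, 0.0879, 0.3798]
orientation: [1.931, 2.475, 0.0]
wrist_force: [1.1, -0.4, 0.8]
finger_gap: 0.501
```

```bash
python3 - <<'E'
from h import *
st()
p,d=camera('scene'); cv2.imwrite('pics/s8.png',cv2.resize(p[140:280,110:370],None,fx=3,fy=3))
Ps=cloud(d,camera_info('scene'))
p,d=camera('top'); cv2.imwrite('pics/t8.png',cv2.resize(p[125:230,135:415],None,fx=2.8,fy=2.8))
P=cloud(d,camera_info('top'));z=P[...,2]
m=(z>.10)&(z<.14);m[:125]=0;m[235:]=0;m[:,:140]=0;m[:,415:]=0
k,l,s,c=cv2.connectedComponentsWithStats(m.astype(np.uint8))
for i in range(1,k):
    q=P[l==i]; q2=q[q[:,2]>.12]
    if len(q2)>30: print(s[i],q2.mean(0).round(4),np.median(q2[:,2]).round(4),cv2.minAreaRect((q2[:,:2]*1000).astype(np.float32)))
E
```

```text
t 26.75 p [0.4277 0.0879 0.3798] F [ 1.11 -0.42  0.79] T [-0.063 -0.083 -0.033] gap mm 46.56 yaw 14.09 tilt [ 0.0016 -0.0012]
[294 159  25  11 151] [ 0.606  -0.0936  0.1269] 0.1273 ((606.5225830078125, -94.12403869628906), (12.425116539001465, 40.235923767089844), 13.96889877319336)
[255 171  12   8  62] [0.5808 0.0054 0.1271] 0.1269 ((580.689453125, 5.110457420349121), (12.281383514404297, 14.746787071228027), 2.200165033340454)
```

View pics/s8.png

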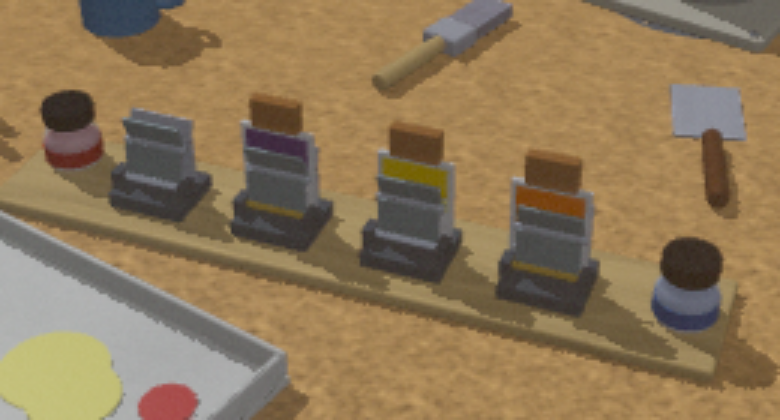

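View pics/t8.png

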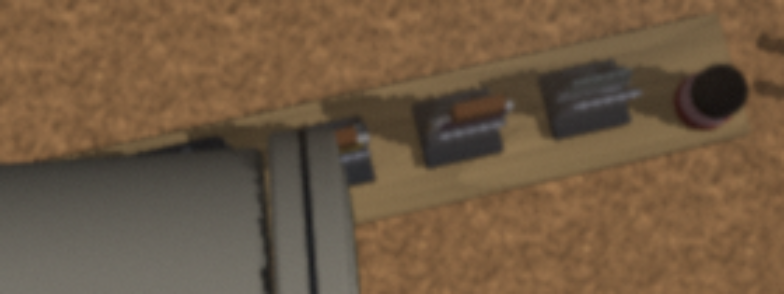

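```bash
python3 - <<'E'
from h import *
p,d=camera('scene');P=cloud(d,camera_info('scene'));z=P[...,2]
m=(z>.1)&(z<.15);m[:140]=0;m[280:]=0;m[:,145:]&=True;m[:,:180]=0;m[:,320:]=0
k,l,s,c=cv2.connectedComponentsWithStats(m.astype(np.uint8))
for i in range(1,k):
    if s[i,4]>30:
        q=P[l==i]; print(s[i],q.mean(0).round(4),np.percentile(q[:,2],[50,95,99]).round(4))
E
```

```text
[191 171  24  15 217] [ 0.6121 -0.0895  0.1165] [0.1175 0.1282 0.1288]
[236 180  26  17 229] [0.5846 0.0211 0.1164] [0.1169 0.1278 0.1284]
[281 189  27  17 252] [0.5592 0.1216 0.1159] [0.1164 0.1276 0.1285]
```

All three block tops are at the same height (99th percentiles 128.8, 128.4 and 128.5 mm) and lie on one line. Handing in.

```bash
python3 -c "
from bench import *
print(sign_off())"
```

```text
the job is handed in; nothing more can be done
None
```

The weak clip was clip_c, and its orange card now stands fully home in the spare clip. I handed the job in at about 27 s of the 67 s allowed; no verdict was reported.

- **Finding the weak clip:** The violet card held an 8 to 9 N straight pull and the yellow card held 8.8 N. The orange card slid out at about 4 N.
- **Pushing home:** The orange card jammed at the mouth of the spare clip. I peaked at about 27 N at the wrist trying to push it through, above the expected 8 to 20 N but well below the 60 N limit. Biasing it sideways gained 2 mm at first, then only made the card pivot in the grip. Sawing it gently along the slot freed it. It then slid in at about 16 N and stopped on the slot floor, where the force rose to 22.8 N.
- **Last checks:** The scene depth puts the tops of all three grip blocks at the same height (128.4 to 128.8 mm), in one line. The pictures show the cards upright and both jars in place, and the gripper was open and clear.
- **Not checked:** I could not measure the force between card and clip directly. In the last top view the arm hid the spare clip and the blue jar, so those two were checked only in the scene view.

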